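# Fettle the mouth of a raw teapot and lid it

### The arm

A 6-joint arm with a two-finger parallel gripper is mounted at the origin on the work surface. World frame = base frame: x ahead of the robot, y to its left, z up, the work surface at z = 0. Lengths are in m, angles in rad, forces in N, time in s.
With the tool pointing down it reaches from about 0.25 to 0.775 m from the base axis. Payload 8.9 kg.
Tool frame: the origin (TCP) lies between the finger pads; the fingertips stand 19 mm ahead of it and the grasp point (between the pads) is the TCP; z points along the fingers, y is the direction in which the jaws open and shut (so a half turn about z gives the same grasp; the last joint's range is limited). The gripper opens to 85 mm and grips with 20 to 120 N. Pads are 22 mm wide; open, the fingers measure 114 mm over their backs; the gripper's body (76 mm by 85 mm) begins 54 mm behind the grasp point. The pads swing forward as they close: fully open they stand 13 mm farther back than shut.
Start: joints at [1.086, 0.291, -0.153, 1.127, 0, 1.431], TCP at [0.178, 0.494, 0.221] pointing down, gripper open.
Joint ranges: [-2.52, 2.52], [-0.91, 1.74], [-1.3, 1.37], [-1.96, 2.02], [-1.52, 1.47], [-3.14, 3.14]. Speed limits (rad/s): [2.22, 2.22, 2.79, 3.14, 3.14, 3.14].

### API

Orientations are given as a rotation vector (axis times angle).
In Python, from rig import ctrl gives the robot as it stands.
- The arm moves only by the shell command python3 -m inch 'ROWS'. ROWS is JSON, a list of rows, each an object of numbers: "x", "y", "z": the shift along the tool's x, y, z in cm; "wx", "wy", "wz": the turn, a rotation vector about the tool's x, y, z in degrees; "hand": the opening, from 0 (shut) to 1 (fully open). In form: [{"x": .., "y": .., "z": .., "wx": .., "wy": .., "wz": .., "hand": ..}, ...]. A call has exactly 5 rows; each row shifts and turns the commanded pose from where the row before left it, along the tool's axes as they then stand; what a row does not reach is not made up. A row lasts 1/8 s, in which the tool goes at most 62.5 mm and 10.7 degrees, less where a joint would pass 70% of its speed; a pose out of reach is approached as far as the arm can. A call is refused whole if a number of a shift passes 6.25 or a number of a turn 10.7, either way. A call with a gripper value outside its range is refused whole. The fingers move at their own pace and stop on an object; the grip force is fixed at half the most. Time passes only in rows, so rows that do not move let the fingers close, or fill a call up. It gives the time, the measured TCP pose, the force and the opening at its end, in the units of the state.
- ctrl.read_state(): the state, without advancing time (a new reading comes with each control period).
- ctrl.capture(name): name is "scene" or "top"; returns the picture (420x560x3 uint8, red, green, blue); there is no depth.
- ctrl.camera_info(name): a dict with "vertical_fov" (degrees; the focal length in pixels is half the picture's height over the tangent of half this angle, whatever the lens; pixels are square), "cx", "cy" (the principal point, pixels), "world_from_camera" (4x4, takes a point from camera to world coordinates). Camera axes: x right, y up, looking along -z (the intrinsics and any distortion apply to the point x, -y, -z); pixel columns grow to the right and rows downward; lengths in m; the calibration is good to about 2 mm. A picture is of the moment at which its call begins. camera_info takes no time and is no camera call.
- ctrl.sign_off(): hands the job in, once; it reports no verdict.
The state is a dict: "t": time; "q": joint angles; "joint_velocities": joint speeds; "joint_torque": joint torques, N m; "tcp_pos": TCP position; "eef_rot": TCP orientation; "contact_force": force on the tool from outside, world axes, zero at the start; "ft_torque": the same for the moment, N m; "opening": finger opening in m.
Only numpy, scipy, OpenCV 4.12 (cv2) and the standard library are available. Lean on these libraries where they do the work, as an engineer would, in place of code of your own. Each camera call takes 0.05 s, during which the arm holds its last target.

### The job

Take the trimming knife and run the end of its blade lightly right round the rim of the teapot on the plaster stand: start at the pot's handle, go counter-clockwise seen from above, keep the blade rubbing on the rim all the way, taking eight to ten seconds, and finish a little past the handle so that no gap is left. Then lay the knife flat back on its plaster bat and put the lid that fits on the pot, fully seated. The clay is unfired: set things down rather than drop them, don't press hard or shift the pot on its stand, and leave the other ware and the small lid where they are.

Things in the scene. Friction and masses are not known exactly. Their poses are not given: they have to be found in the camera images.
- stand: Plaster whirler stand (waisted double cone, 150 mm wide at the foot), fixed to the bench. Origin: centre of its underside, on the bench. The pot's foot sits in a shallow recess whose floor is 50 mm above the bench.
- mouth (a point): Centre of the teapot's open mouth, in the plane of its rim. The pot is raw cream clay, loose (about 1.1 kg), 122 mm high, belly 150 mm wide, so the rim is 172 mm above the bench. The rim is a flat-topped ring, 100 mm outside and 84 mm inside diameter (8 mm thick), straight for 17 mm down. +x points to the ear handle (reaches 113 mm from the axis, top 10 mm below the rim), -x to the spout (reaches 125 mm, tip 7 mm below the rim), z up.
- mouth_a (a point): The same point as mouth, axes turned 22.5 degrees counter-clockwise seen from above (only used to judge how far round the blade has gone).
- mouth_b (a point): The same point as mouth, axes turned 67.5 degrees counter-clockwise seen from above (only used to judge how far round the blade has gone).
- bat: Plaster bat (slab) 230 x 120 x 14 mm, fixed to the bench, on which the knife lies. Origin: centre of its underside on the bench; x along its length.
- knife_grip (a point): Trimming knife lying flat on the bat, 176 mm long, about 0.11 kg. This point is the middle of the handle's section at the knife's balance point, 14 mm above the surface it lies on. +x points along the knife to the blade tip, z up. The dark wood handle is a bar 104 mm long (from 74 mm behind to 30 mm ahead of this point), 24 mm wide (y) and 28 mm high (z). The steel blade leaves it in line, at mid height.
- blade_tip (a point): Middle of the blade's square end, 102 mm ahead of knife_grip along the knife's x. The blade is 64 mm long, 18 mm wide (along y), 2.5 mm thick and flexible: it springs up and down about its root 38 mm ahead of knife_grip, about 0.3 N for each mm at the tip. It can bend up 0.6 rad. The knife is worked tip down, tilted some 20 to 45 degrees, so that the handle and the hand stay above the rim and only the end of the blade rubs.
- blade_part (a joint): Bend of the blade in rad: 0 straight, positive when the tip is bent up (in the knife's +z); about 19 N per rad at the tip (1.2 N m per rad).
- board: Plywood ware board 270 x 130 x 15 mm, fixed to the bench, with the two lids on it. Origin: centre of its underside on the bench; x along its length.
- lid_knob (a point): The teapot's lid, raw clay, 98 mm flange, about 0.16 kg, standing on the board on its spigot. This point is the middle of the knob, 40 mm above the lid's underside, 30 mm above the flange's underside; z up. The knob is round, 27 mm across, from 20 mm to 56 mm above the underside. The spigot under the flange is 78 mm across and 10 mm deep (3 mm play all round in the mouth); seated, the flange lies on the rim and this point is 30 mm above it.
- small_lid_knob (a point): A smaller lid of the same shape, 76 mm flange (it belongs to the sugar bowl; leave it alone). Middle of its knob, 40 mm above its underside.
- coffee_pot_centre (a point): Bystander: tall slim coffee pot, 240 mm high, up to 86 mm wide, its handle reaching 72 mm from the axis in its +x. On the axis, 120 mm above the bench.
- sugar_bowl_centre (a point): Bystander: open sugar bowl, 86 mm high, 102 mm wide with two little ears to 130 mm across. On the axis, 43 mm above the bench.
Not all that is in view belongs to the job. What is shaped like the part that bears knife_grip but green is not meant.

How it is judged:
By the outcome, as a careful person would: the job done as asked, in the order asked, and still so for the second after the job is handed in, with the robot touching nothing.
It also fails if it takes over 72 s, if anything falls off the work surface, if the arm or the gripper's body presses on something with over 40 N, if the wrist force passes 120 N, or if a joint passes its speed limit or range.

## Working session

There is one attempt and no reset: what is moved stays moved. The work goes in short steps, Python scripts to look and compute and a shell command to move; the robot and the scene stay as the last step left them, time stands still between calls to the robot, and variables do not carry over. Pictures are saved under pics/ and viewed, and the job is handed in when it is done.

```bash
ls -la; mkdir -p pics
python3 - <<'E'
from rig import ctrl
import cv2,json
s=ctrl.read_state(); print(s)
for n in("scene","top"):
    print(n,ctrl.camera_info(n))
    im=ctrl.capture(n); cv2.imwrite(f"pics/{n}0.png",im[:,:,::-1])
E
```

```text
total 12
drwxr-xr-x  3 agent agent 4096 Dec  7 13:20 .
drwxr-xr-x 23 root  root  4096 Dec  7 13:20 ..
drwxr-xr-x  2 agent agent 4096 Dec  7 13:20 pics
{'t': 0.0, 'q': array([ 1.08571039e+00,  2.91275316e-01, -1.54131360e-01,  1.12669861e+00,
        1.28913582e-06,  1.43150001e+00]), 'joint_velocities': array([-0.0007076 ,  0.00049164,  0.00093198,  0.0016439 , -0.00131069,
        0.00030142]), 'joint_torque': array([ 3.47929374e-03, -5.37133777e+01,  3.31375623e+01,  1.56992959e-02,
        6.33487289e-07,  7.06107002e-06]), 'tcp_pos': array([0.17772378, 0.49352088, 0.22063302]), 'eef_rot': array([-5.40393522e-01, -3.09435644e+00,  1.95584346e-03]), 'contact_force': array([0.04676278, 1.15844047, 0.48302654]), 'ft_torque': array([ 0.02801396,  0.05253263, -0.01276327]), 'opening': 0.08563996391545353}
scene {'vertical_fov': 57.71536935406668, 'cx': 278.23740074757217, 'cy': 211.57537321719866, 'world_from_camera': array([[-0.83132006, -0.44676463,  0.33061809,  0.8740768 ],
       [ 0.55579218, -0.66975758,  0.49246303,  0.39530152],
       [ 0.00141891,  0.59314935,  0.8050912 ,  0.93354481],
       [ 0.        ,  0.        ,  0.        ,  1.        ]])}
top {'vertical_fov': 57.39332794576491, 'cx': 273.1569661925342, 'cy': 213.71198857316372, 'world_from_camera': array([[ 0.00415158,  0.99285614, -0.11924531,  0.4204602 ],
       [-0.99998854,  0.00440638,  0.00187321, -0.08801801],
       [ 0.00238527,  0.11923617,  0.99286306,  1.28017456],
       [ 0.        ,  0.        ,  0.        ,  1.        ]])}
```

View pics/scene0.png

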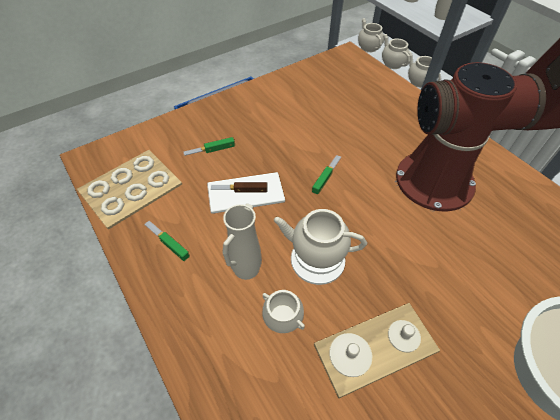

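View pics/top0.png

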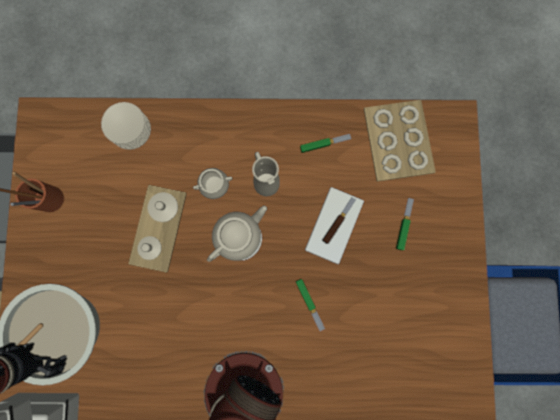

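```bash
cat > h.py <<'E'
import numpy as np,cv2
from scipy.spatial.transform import Rotation as R
from rig import ctrl
def cam(n):
    i=ctrl.camera_info(n); return 210/np.tan(np.radians(i["vertical_fov"]/2)),i["cx"],i["cy"],np.array(i["world_from_camera"])
def ray(n,u,v):
    f,cx,cy,T=cam(n); d=T[:3,:3]@np.array([(u-cx)/f,-(v-cy)/f,-1]); return T[:3,3],d
def atz(n,u,v,z):
    o,d=ray(n,u,v); return o+d*(z-o[2])/d[2]
def proj(n,p):
    f,cx,cy,T=cam(n); c=np.linalg.inv(T)@np.append(p,1); return np.array([cx+f*c[0]/-c[2],cy-f*c[1]/-c[2]])
def crop(src,dst,x0,y0,w,h,k):
    im=cv2.imread(src)[y0:y0+h,x0:x0+w]; im=cv2.resize(im,None,fx=k,fy=k,interpolation=cv2.INTER_CUBIC)
    for x in range((x0+9)//10*10,x0+w,10):
        cv2.line(im,(int((x-x0+.5)*k),0),(int((x-x0+.5)*k),6),(0,0,255),1); cv2.putText(im,str(x),(int((x-x0+.5)*k),16),0,.35,(0,0,255))
    for y in range((y0+9)//10*10,y0+h,10):
        cv2.line(im,(0,int((y-y0+.5)*k)),(6,int((y-y0+.5)*k)),(0,0,255),1); cv2.putText(im,str(y),(8,int((y-y0+.5)*k)),0,.35,(0,0,255))
    cv2.imwrite(dst,im)
E
python3 - <<'E'
from h import *
crop("pics/top0.png","pics/c1.png",295,180,75,90,6)
crop("pics/top0.png","pics/c2.png",190,190,90,80,7)
crop("pics/top0.png","pics/c3.png",125,180,70,95,6)
crop("pics/scene0.png","pics/c4.png",200,165,180,130,4)
E
```

```text
(no output)
```

View pics/c1.png

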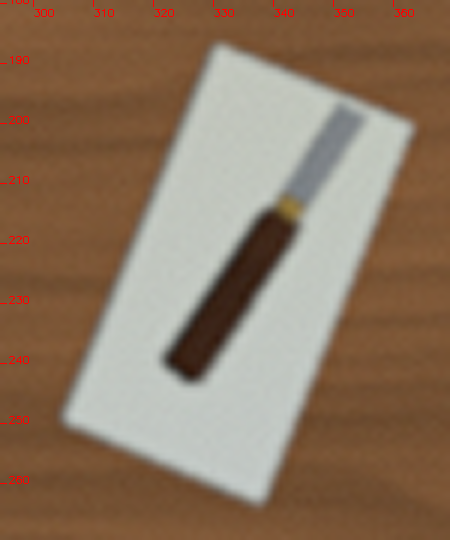

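View pics/c2.png

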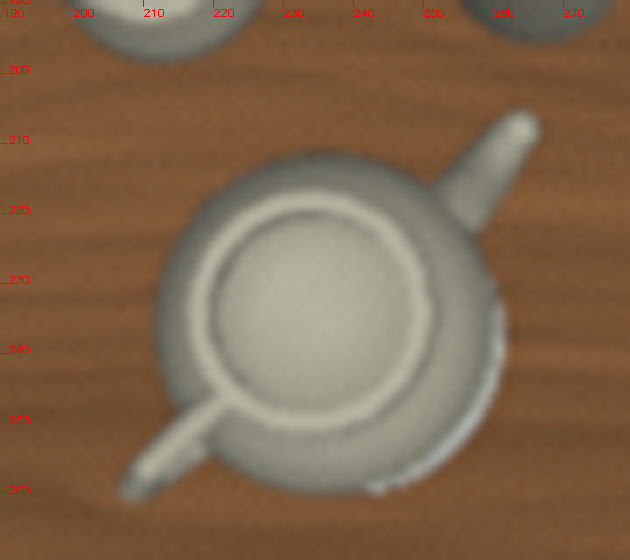

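View pics/c3.png

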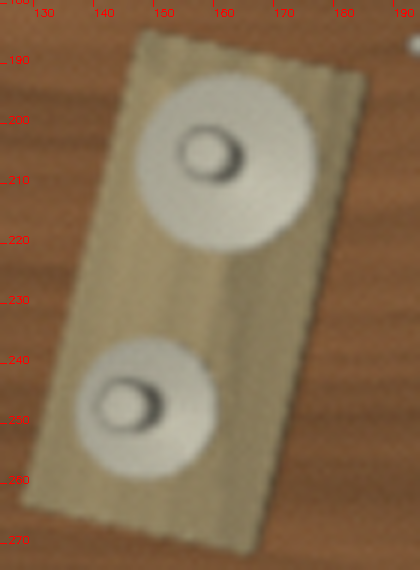

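View pics/c4.png

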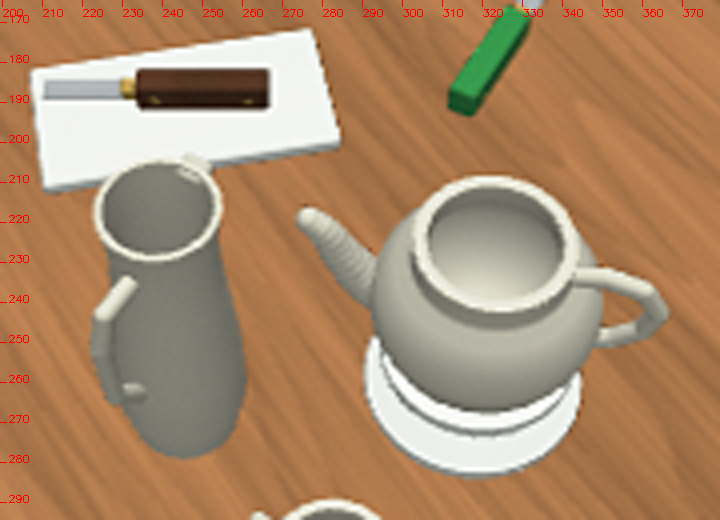

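Run:
```python
from h import *
np.set_printoptions(precision=4,suppress=True)
def ext(n,c,r):
    a=np.linspace(0,2*np.pi,181); P=np.array([proj(n,c+r*np.array([np.cos(t),np.sin(t),0])) for t in a]); return P.min(0),P.max(0)
def cx(p,x0,y0,k): return np.array([p[0]/k+x0-.5,p[1]/k+y0-.5])
# bat
B=[atz("top",*cx(p,295,180,6),.014) for p in [(217,43),(413,122),(264,505),(63,420)]]
for i in range(4): print("bat",B[i],np.linalg.norm(B[i]-B[(i+1)%4]))
print("batc",np.mean(B,0))
B=[atz("scene",*cx(p,200,165,4),.014) for p in [(32,70),(310,29),(340,141),(46,188)]]
for i in range(4): print("bat s",B[i],np.linalg.norm(B[i]-B[(i+1)%4]))
print("batc",np.mean(B,0))
# rim
for n,uv in(("top",(233.8,233.9)),("scene",(323.6,225.5))):
    c=atz(n,*uv,.172); print(n,c,ext(n,c,.05))
# knife
K=[atz("top",*cx(p,295,180,6),.042) for p in [(165,360),(200,382),(300,225),(268,205)]]
print("knife handle top",K,np.linalg.norm(K[0]-K[1]),np.linalg.norm(K[1]-K[2]),np.mean(K,0))
T=[atz("top",*cx(p,295,180,6),.028) for p in [(340,103),(365,120)]]; print("tip",np.mean(T,0))
K=[atz("scene",*cx(p,200,165,4),.042) for p in [(136,70),(269,69),(269,96),(138,98)]]
print("knife scene",K,np.mean(K,0))
T=[atz("scene",*cx(p,200,165,4),.028) for p in [(43,82),(43,99)]]; print("tip s",np.mean(T,0))
# handle/spout
print("ear",atz("top",*cx((133,490),190,190,7),.15),"spout",atz("top",*cx((524,122),190,190,7),.165))
# lids
print("lid flange",atz("top",*cx((226,162),125,180,6),.015+.02),"knobtop",atz("top",*cx((206,154),125,180,6),.015+.056))
print("small flange",atz("top",*cx((146,407),125,180,6),.035),"knobtop",atz("top",*cx((122,406),125,180,6),.071))
B=[atz("top",*cx(p,125,180,6),.015) for p in [(145,30),(365,75),(250,553),(22,505)]]
for i in range(4): print("board",B[i],np.linalg.norm(B[i]-B[(i+1)%4]))
```

```text
bat [ 0.6647 -0.2829  0.014 ] 0.11719992997916547
bat [ 0.6206 -0.3915  0.014 ] 0.22877690180818613
bat [ 0.4087 -0.305   0.014 ] 0.1186221097222427
bat [ 0.4545 -0.1956  0.014 ] 0.2276724002547721
batc [ 0.5371 -0.2938  0.014 ]
bat s [ 0.6186 -0.389   0.014 ] 0.22513968067762372
bat s [ 0.4105 -0.3029  0.014 ] 0.11786029322422652
bat s [ 0.4554 -0.194   0.014 ] 0.22524114793050007
bat s [ 0.6639 -0.2792  0.014 ] 0.11874346201335832
batc [ 0.5371 -0.2913  0.014 ]
top [0.4943 0.0234 0.172 ] (array([216.4946, 216.7092]), array([251.0999, 251.2766]))
scene [0.4933 0.0251 0.172 ] (array([302.9048, 208.9347]), array([344.3864, 243.1673]))
knife handle top [array([ 0.4861, -0.2483,  0.042 ]), array([ 0.4744, -0.2669,  0.042 ]), array([ 0.5594, -0.3222,  0.042 ]), array([ 0.5703, -0.305 ,  0.042 ])] 0.022047133684867326 0.10144553109149909 [ 0.5225 -0.2856  0.042 ]
tip [ 0.6241 -0.3549  0.028 ]
knife scene [array([ 0.5597, -0.3206,  0.042 ]), array([ 0.4739, -0.2647,  0.042 ]), array([ 0.4886, -0.2419,  0.042 ]), array([ 0.5724, -0.2954,  0.042 ])] [ 0.5237 -0.2807  0.042 ]
tip s [ 0.6251 -0.3537  0.028 ]
ear [0.4205 0.0984 0.15  ] spout [ 0.5743 -0.0642  0.165 ]
lid flange [0.5922 0.2731 0.035 ] knobtop [0.5914 0.2735 0.071 ]
small flange [0.4588 0.3111 0.035 ] knobtop [0.4581 0.3121 0.071 ]
board [0.6691 0.327  0.015 ] 0.12603925851856823
board [0.6442 0.2034 0.015 ] 0.2691537446353789
board [0.3806 0.2576 0.015 ] 0.12759581142030815
board [0.4059 0.3827 0.015 ] 0.2690306488559931
```

```bash
cat >> h.py <<'E'
def pose():
    s=ctrl.read_state(); return s,np.array(s["tcp_pos"]),R.from_rotvec(s["eef_rot"])
def Rk(yaw,tilt=0):
    """tool rot when knife (tool -x = knife x) has yaw [deg], tip-down tilt [deg]"""
    k=R.from_euler("ZY",[yaw,tilt],degrees=True).as_matrix()  # knife axes; +tilt about y = tip down
    return R.from_matrix(np.column_stack([-k[:,0],k[:,1],-k[:,2]]))
def plan(p1,R1,n,p0=None,R0=None):
    if p0 is None: _,p0,R0=pose()
    rv=(R0.inv()*R1).as_rotvec()/n; cur=R0
    for i in range(n):
        s=cur.inv().apply((np.asarray(p1)-p0)/n)*100
        print(i,"sh",np.round(s,2),"rot",np.round(np.degrees(rv),2)); cur=cur*R.from_rotvec(rv)
def rep():
    s,p,r=pose(); print("t",round(s["t"],3),"p",np.round(p,4),"F",np.round(s["contact_force"],2),"op",round(s["opening"],4),"q",np.round(s["q"],2),"x",np.round(r.apply([1,0,0]),3),"z",np.round(r.apply([0,0,1]),3))
E
python3 - <<'E'
from h import *
np.set_printoptions(precision=4,suppress=True)
print("coffee rim scene",atz("scene",239,202.,.24), "top", atz("top",265,165,.24),"base",atz("top",266,190,.0))
for uv in [(254,155),(264,168)]: print(atz("top",*uv,.2))
print(atz("top",212,183,.08))
p=np.array([.33,.12,.34]); plan(p,Rk(-33.9),7)
print(); plan([.5405,-.297,.2],Rk(-33.9),9,p,Rk(-33.9))
E
```

```text
coffee rim scene [ 0.6492 -0.1018  0.24  ] top [ 0.6813 -0.0668  0.24  ] base [ 0.655  -0.0659  0.    ]
[ 0.7208 -0.034   0.2   ]
[ 0.6825 -0.0632  0.2   ]
[0.6621 0.1046 0.08  ]
0 sh [-3.85 -4.29 -1.7 ] rot [-0.01 -0.    2.01]
1 sh [-4.   -4.15 -1.7 ] rot [-0.01 -0.    2.01]
2 sh [-4.15 -4.   -1.7 ] rot [-0.01 -0.    2.01]
3 sh [-4.28 -3.86 -1.7 ] rot [-0.01 -0.    2.01]
4 sh [-4.42 -3.7  -1.7 ] rot [-0.01 -0.    2.01]
5 sh [-4.54 -3.54 -1.7 ] rot [-0.01 -0.    2.01]
6 sh [-4.67 -3.38 -1.7 ] rot [-0.01 -0.    2.01]

0 sh [-4.53 -2.54  1.56] rot [0. 0. 0.]
1 sh [-4.53 -2.54  1.56] rot [0. 0. 0.]
2 sh [-4.53 -2.54  1.56] rot [0. 0. 0.]
3 sh [-4.53 -2.54  1.56] rot [0. 0. 0.]
4 sh [-4.53 -2.54  1.56] rot [0. 0. 0.]
5 sh [-4.53 -2.54  1.56] rot [0. 0. 0.]
6 sh [-4.53 -2.54  1.56] rot [0. 0. 0.]
7 sh [-4.53 -2.54  1.56] rot [0. 0. 0.]
8 sh [-4.53 -2.54  1.56] rot [0. 0. 0.]
```

```bash
python3 -m inch '[{"z":-4},{"x":-2.5,"y":-2.8,"z":-4,"wz":3},{"x":-4,"y":-4.1,"z":-2,"wz":3},{"x":-4,"y":-4,"z":-2,"wz":3},{"x":-4.2,"y":-3.9,"wz":3}]'; python3 -c "from h import *;rep()"
```

```text
t 0.1 p [0.1778 0.4936 0.2207] F [-0.07 -1.08 -1.32] op 0.0854 q [ 1.09  0.29 -0.15  1.13  0.    1.43] x [-0.941  0.339  0.   ] z [-0.001 -0.001 -1.   ]$[0]: bad value
```

```bash
python3 -m inch '[{"x":-4.5,"y":-3.6,"wz":2},{"x":-4.5,"y":-3.5},{"x":-4.5,"y":-3.3},{"x":-4.5,"y":-3},{"x":-4.5,"y":-2.8}]'; python3 -c "
from h import *
rep();plan([.5405,-.297,.15],Rk(-33.9),8)"
```

```text
t 0.1 p [0.1778 0.4936 0.2207] F [-0.07 -1.08 -1.32] op 0.0854 q [ 1.09  0.29 -0.15  1.13  0.    1.43] x [-0.941  0.339  0.   ] z [-0.001 -0.001 -1.   ]
0 sh [-7.62 -7.76  0.89] rot [-0.01 -0.    1.76]
1 sh [-7.85 -7.52  0.89] rot [-0.01 -0.    1.76]
2 sh [-8.08 -7.28  0.89] rot [-0.01 -0.    1.76]
3 sh [-8.3  -7.03  0.89] rot [-0.01 -0.    1.76]
4 sh [-8.51 -6.77  0.89] rot [-0.01 -0.    1.76]
5 sh [-8.71 -6.5   0.89] rot [-0.01 -0.    1.76]
6 sh [-8.91 -6.23  0.89] rot [-0.01 -0.    1.76]
7 sh [-9.1  -5.96  0.88] rot [-0.01 -0.    1.76]$[0]: bad value
```

```bash
python3 -m inch '[{"x":0,"y":0,"z":-4,"wx":0,"wy":0,"wz":0,"hand":1},{"x":-2.5,"y":-2.8,"z":-4,"wx":0,"wy":0,"wz":3,"hand":1},{"x":-4,"y":-4.1,"z":-2,"wx":0,"wy":0,"wz":3,"hand":1},{"x":-4,"y":-4,"z":-2,"wx":0,"wy":0,"wz":3,"hand":1},{"x":-4.2,"y":-3.9,"z":0,"wx":0,"wy":0,"wz":3,"hand":1}]'; python3 -c "from h import *;rep()"
```

```text
t: 0.72
tcp_pos: [0.2502, 0.2968, 0.3423]
eef_rot: [0.862, 3.019, 0.003]
contact_force: [1.5, 0.9, -0.3]
opening: 0.0853
t 0.725 p [0.2502 0.2968 0.3423] F [ 1.53  0.88 -0.29] op 0.0853 q [ 0.68 -0.02 -0.2   1.38 -0.    1.24] x [-0.849  0.528 -0.001] z [ 0.002  0.001 -1.   ]
```

```bash
python3 -m inch '[{"x":-4.5,"y":-3.8,"z":0,"wx":0,"wy":0,"wz":2,"hand":1},{"x":-4.6,"y":-3.8,"z":0,"wx":0,"wy":0,"wz":0,"hand":1},{"x":-4.6,"y":-3.8,"z":0,"wx":0,"wy":0,"wz":0,"hand":1},{"x":-4.6,"y":-3.8,"z":0,"wx":0,"wy":0,"wz":0,"hand":1},{"x":-4.6,"y":-3.8,"z":0,"wx":0,"wy":0,"wz":0,"hand":1}]'; python3 -c "
from h import *
rep();plan([.5405,-.297,.15],Rk(-33.9),7)"
```

```text
t: 1.35
tcp_pos: [0.3361, 0.0113, 0.3412]
eef_rot: [0.914, 3.005, 0.0]
contact_force: [0.4, 1.0, -0.4]
opening: 0.0857
t 1.35 p [0.3361 0.0113 0.3412] F [ 0.43  1.03 -0.36] op 0.0857 q [-0.18 -0.12 -0.3   1.39  0.    0.41] x [-0.831  0.557 -0.   ] z [ 0.001  0.    -1.   ]
0 sh [-4.88 -2.04  2.73] rot [0.   0.   0.01]
1 sh [-4.88 -2.03  2.73] rot [0.   0.   0.01]
2 sh [-4.88 -2.03  2.73] rot [0.   0.   0.01]
3 sh [-4.88 -2.03  2.73] rot [0.   0.   0.01]
4 sh [-4.88 -2.03  2.73] rot [0.   0.   0.01]
5 sh [-4.88 -2.03  2.73] rot [0.   0.   0.01]
6 sh [-4.88 -2.03  2.73] rot [0.   0.   0.01]
```

```bash
python3 -m inch '[{"x":-5.5,"y":-2.2,"z":1,"wx":0,"wy":0,"wz":0,"hand":1},{"x":-5.5,"y":-2.2,"z":1,"wx":0,"wy":0,"wz":0,"hand":1},{"x":-5.5,"y":-2.3,"z":1.5,"wx":0,"wy":0,"wz":0,"hand":1},{"x":-5.5,"y":-2.3,"z":1.5,"wx":0,"wy":0,"wz":0,"hand":1},{"x":-5.4,"y":-2.3,"z":2,"wx":0,"wy":0,"wz":0,"hand":1}]'; python3 -c "
from h import *
rep();plan([.5405,-.297,.1],Rk(-33.9),4)"
```

```text
t: 1.98
tcp_pos: [0.5017, -0.235, 0.2706]
eef_rot: [0.914, 3.005, 0.0]
contact_force: [0.8, 0.0, 1.2]
opening: 0.0849
t 1.975 p [ 0.5017 -0.235   0.2706] F [0.85 0.03 1.21] op 0.0849 q [-0.57  0.33  0.03  1.27  0.    0.02] x [-0.831  0.557 -0.   ] z [ 0. -0. -1.]
0 sh [-1.67 -0.75  4.26] rot [0.   0.01 0.02]
1 sh [-1.67 -0.75  4.26] rot [0.   0.01 0.02]
2 sh [-1.67 -0.75  4.26] rot [0.   0.01 0.02]
3 sh [-1.67 -0.75  4.26] rot [0.   0.01 0.02]
```

```bash
python3 -m inch '[{"x":-1.7,"y":-0.75,"z":4,"wx":0,"wy":0,"wz":0,"hand":1},{"x":-1.7,"y":-0.75,"z":4,"wx":0,"wy":0,"wz":0,"hand":1},{"x":-1.7,"y":-0.75,"z":4,"wx":0,"wy":0,"wz":0,"hand":1},{"x":-1.6,"y":-0.75,"z":4.5,"wx":0,"wy":0,"wz":0,"hand":1},{"x":0,"y":0,"z":0,"wx":0,"wy":0,"wz":0,"hand":0.6}]'; python3 -c "
from h import *
rep();plan([.5405,-.297,.035],Rk(-33.9),4)
cv2.imwrite('pics/s1.png',ctrl.capture('scene')[:,:,::-1]);crop('pics/s1.png','pics/s1c.png',180,90,180,130,4)"
```

```text
t: 2.6
tcp_pos: [0.5376, -0.2944, 0.1026]
eef_rot: [-0.913, -2.999, -0.003]
contact_force: [-1.1, 0.5, 0.4]
opening: 0.0698
t 2.6 p [ 0.5376 -0.2944  0.1026] F [-1.14  0.53  0.36] op 0.0698 q [-0.62  0.55 -0.08  0.95 -0.   -0.03] x [-0.83   0.557  0.007] z [-0.006  0.004 -1.   ]
0 sh [-0.11 -0.02  1.69] rot [ 0.   -0.1   0.01]
1 sh [-0.1  -0.02  1.69] rot [ 0.   -0.1   0.01]
2 sh [-0.1  -0.02  1.69] rot [ 0.   -0.1   0.01]
3 sh [-0.1  -0.02  1.69] rot [ 0.   -0.1   0.01]
```

View pics/s1c.png

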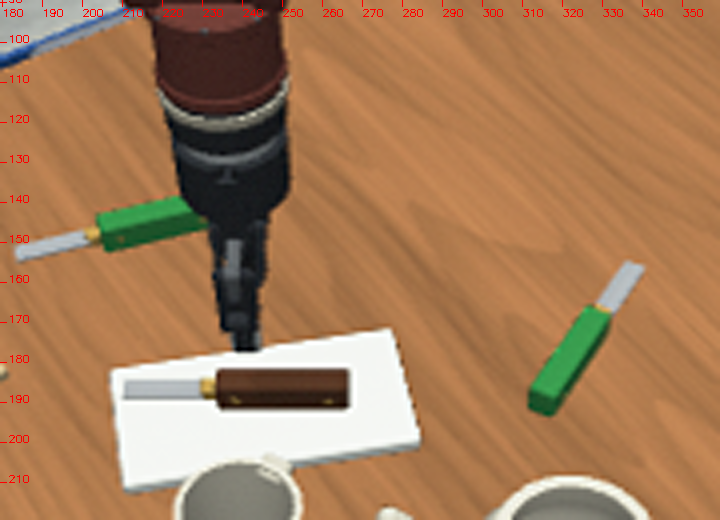

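```bash
python3 -m inch '[{"x":-0.3,"y":-0.1,"z":2.3,"wx":0,"wy":-0.4,"wz":0,"hand":0.6},{"x":0,"y":0,"z":2.3,"wx":0,"wy":0,"wz":0,"hand":0.6},{"x":0,"y":0,"z":1.2,"wx":0,"wy":0,"wz":0,"hand":0.6},{"x":0,"y":0,"z":0.5,"wx":0,"wy":0,"wz":0,"hand":0.6},{"x":0,"y":0,"z":0,"wx":0,"wy":0,"wz":0,"hand":0.6}]'; python3 -c "
from h import *
rep();plan([.5405,-.297,.0355],Rk(-33.9),1)
cv2.imwrite('pics/s2.png',ctrl.capture('scene')[:,:,::-1]);crop('pics/s2.png','pics/s2c.png',180,90,180,130,4)"
```

```text
t: 3.28
tcp_pos: [0.5423, -0.298, 0.044]
eef_rot: [0.911, 2.999, -0.004]
contact_force: [-0.1, 0.5, -0.2]
opening: 0.0512
t 3.275 p [ 0.5423 -0.298   0.044 ] F [-0.1   0.49 -0.21] op 0.0512 q [-0.62  0.6  -0.15  0.81  0.   -0.03] x [-0.831  0.556 -0.008] z [ 0.006 -0.004 -1.   ]
0 sh [ 0.21 -0.01  0.85] rot [0.   0.45 0.1 ]
```

View pics/s2c.png

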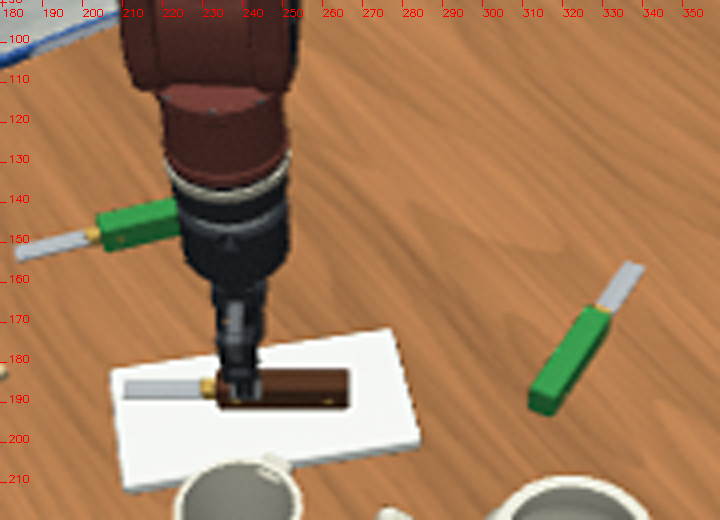

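```bash
python3 -m inch '[{"x":0.1,"y":0,"z":0.5,"wx":0,"wy":0.4,"wz":0,"hand":0.6},{"x":0,"y":0,"z":0,"wx":0,"wy":0,"wz":0,"hand":0.6},{"x":0,"y":0,"z":0,"wx":0,"wy":0,"wz":0,"hand":0.6},{"x":0,"y":0,"z":0,"wx":0,"wy":0,"wz":0,"hand":0.6},{"x":0,"y":0,"z":0,"wx":0,"wy":0,"wz":0,"hand":0.6}]'; python3 -c "
from h import *
rep();plan([.5405,-.297,.0355],Rk(-33.9),1)
s,p,r=pose();print(proj('scene',p),proj('scene',[.5405,-.297,.042]),proj('scene',p+r.apply([0,.03,.01])))
cv2.imwrite('pics/s3.png',ctrl.capture('scene')[:,:,::-1]);crop('pics/s3.png','pics/s3c.png',200,150,90,70,8)
cv2.imwrite('pics/t3.png',ctrl.capture('top')[:,:,::-1]);crop('pics/t3.png','pics/t3c.png',290,180,90,80,7)"
```

```text
t: 3.95
tcp_pos: [0.5411, -0.2975, 0.0383]
eef_rot: [0.914, 3.006, -0.0]
contact_force: [-0.1, 1.6, -0.8]
opening: 0.0512
t 3.95 p [ 0.5411 -0.2975  0.0383] F [-0.08  1.63 -0.84] op 0.0512 q [-0.62  0.61 -0.15  0.81 -0.   -0.03] x [-0.831  0.557 -0.   ] z [ 0. -0. -1.]
0 sh [0.08 0.   0.28] rot [-0.    0.    0.08]
[242.62439114 185.0191804 ] [242.79206222 184.22969387] [242.31213639 194.66037848]
```

View pics/s3c.png

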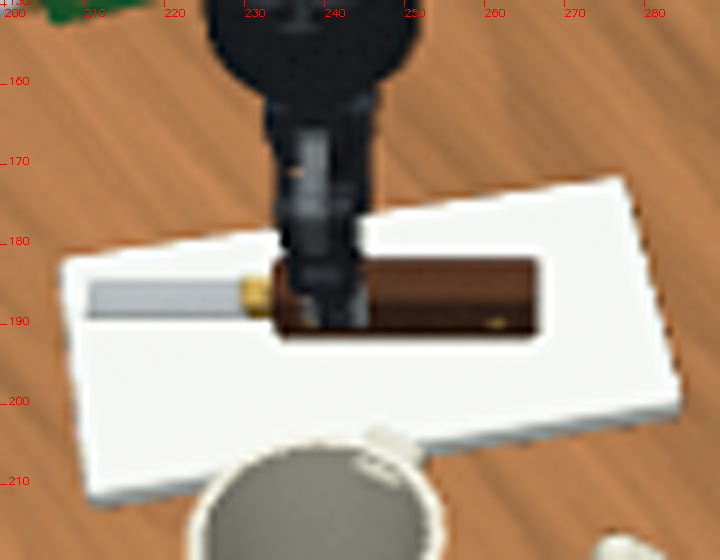

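View pics/t3c.png

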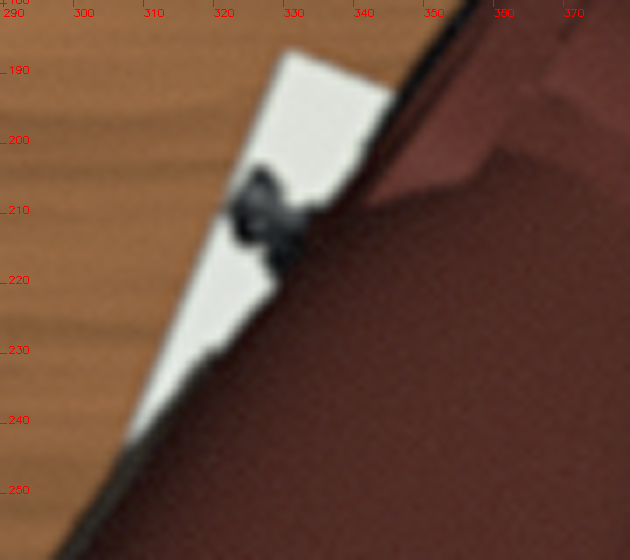

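```bash
python3 -m inch '[{"x":0.05,"y":0,"z":0.25,"wx":0,"wy":0,"wz":0,"hand":0.6},{"x":0,"y":0,"z":0,"wx":0,"wy":0,"wz":0,"hand":0.4},{"x":0,"y":0,"z":0,"wx":0,"wy":0,"wz":0,"hand":0.3},{"x":0,"y":0,"z":0,"wx":0,"wy":0,"wz":0,"hand":0},{"x":0,"y":0,"z":0,"wx":0,"wy":0,"wz":0,"hand":0}]'; python3 -c "
from h import *
rep()"
```

```text
t: 4.68
tcp_pos: [0.5408, -0.2972, 0.0358]
eef_rot: [0.914, 3.006, -0.0]
contact_force: [0.8, 0.3, 0.1]
opening: 0.0002
t 4.675 p [ 0.5408 -0.2972  0.0358] F [0.81 0.34 0.13] op 0.0002 q [-0.62  0.61 -0.15  0.8  -0.   -0.03] x [-0.831  0.556 -0.   ] z [ 0. -0. -1.]
```

```bash
python3 -c "
from h import *
cv2.imwrite('pics/s4.png',ctrl.capture('scene')[:,:,::-1]);crop('pics/s4.png','pics/s4c.png',200,150,90,70,8)
cv2.imwrite('pics/t4.png',ctrl.capture('top')[:,:,::-1])"
```

```text
(no output)
```

View pics/s4c.png

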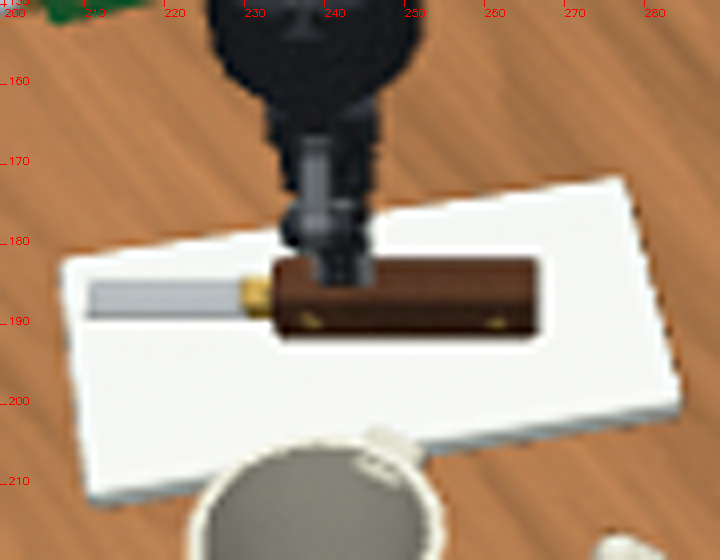

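View pics/t4.png

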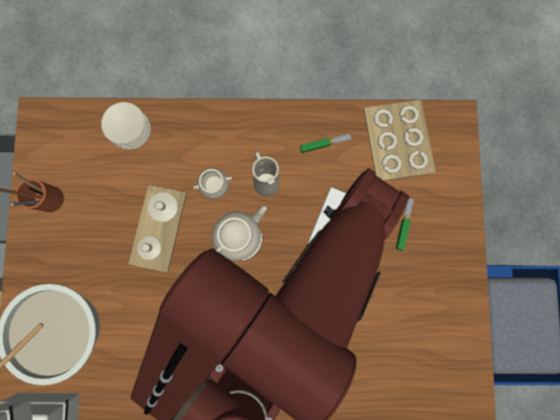

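```bash
python3 -m inch '[{"x":0,"y":0,"z":-2,"wx":0,"wy":0,"wz":0,"hand":0},{"x":0,"y":0,"z":-3,"wx":0,"wy":0,"wz":0,"hand":0},{"x":0,"y":0,"z":-3,"wx":0,"wy":0,"wz":0,"hand":0},{"x":0,"y":0,"z":0,"wx":0,"wy":0,"wz":0,"hand":0},{"x":0,"y":0,"z":0,"wx":0,"wy":0,"wz":0,"hand":0}]'; python3 -c "
from h import *
rep()
s,p,r=pose();print(proj('scene',p),proj('scene',p+r.apply([0,0,.019])))
cv2.imwrite('pics/s5.png',ctrl.capture('scene')[:,:,::-1]);crop('pics/s5.png','pics/s5c.png',190,120,100,80,8)"
```

```text
t: 5.4
tcp_pos: [0.5404, -0.2969, 0.1151]
eef_rot: [-0.913, -3.005, -0.0]
contact_force: [-0.6, -0.8, -0.2]
opening: 0.0002
t 5.4 p [ 0.5404 -0.2969  0.1151] F [-0.62 -0.76 -0.17] op 0.0002 q [-0.62  0.54 -0.06  0.97  0.   -0.03] x [-0.831  0.556  0.001] z [-0.  0. -1.]
[240.97585944 167.89150878] [241.47712751 172.30155142]
```

View pics/s5c.png

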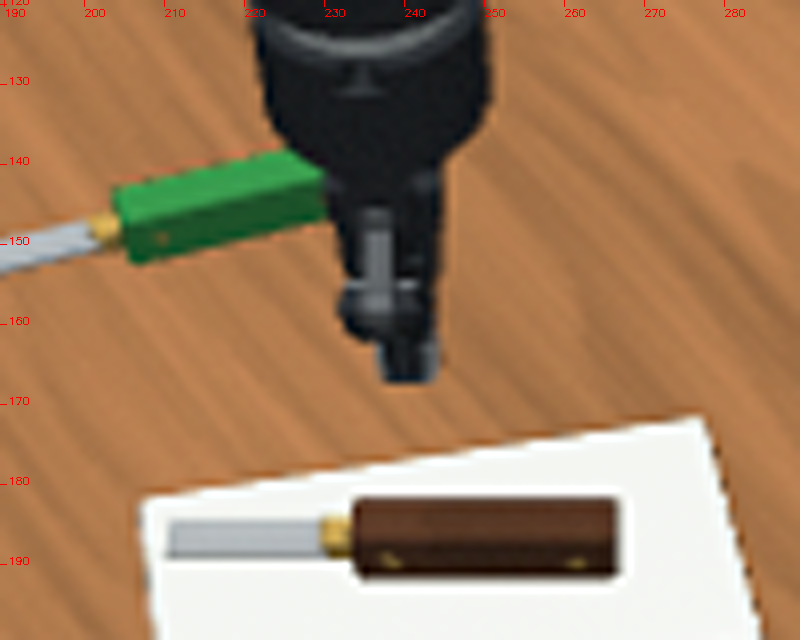

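```bash
python3 -m inch '[{"x":2,"y":0,"z":-3,"wx":0,"wy":0,"wz":0,"hand":0},{"x":0,"y":0,"z":0,"wx":0,"wy":-10,"wz":0,"hand":0},{"x":0,"y":0,"z":0,"wx":0,"wy":-10,"wz":0,"hand":0},{"x":0,"y":0,"z":0,"wx":0,"wy":-10,"wz":0,"hand":0},{"x":0,"y":0,"z":0,"wx":0,"wy":-10,"wz":0,"hand":0}]';python3 -m inch '[{"x":0,"y":0,"z":0,"wx":0,"wy":-10,"wz":0,"hand":0},{"x":0,"y":0,"z":0,"wx":0,"wy":-5,"wz":0,"hand":0},{"x":0,"y":0,"z":0,"wx":0,"wy":0,"wz":0,"hand":0},{"x":0,"y":0,"z":0,"wx":0,"wy":0,"wz":0,"hand":0},{"x":0,"y":0,"z":0,"wx":0,"wy":0,"wz":0,"hand":0}]'; python3 -c "
from h import *
rep()
s,p,r=pose();
for n in ('scene','top'):print(n,proj(n,p),proj(n,p+r.apply([0,0,.019])),proj(n,p-r.apply([0,0,.019])))
cv2.imwrite('pics/s6.png',ctrl.capture('scene')[:,:,::-1]);crop('pics/s6.png','pics/s6c.png',190,100,100,90,7)
cv2.imwrite('pics/t6.png',ctrl.capture('top')[:,:,::-1]);crop('pics/t6.png','pics/t6c.png',300,170,100,90,7)"
```

```text
t: 6.08
tcp_pos: [0.5247, -0.2864, 0.1432]
eef_rot: [0.732, 2.408, -0.243]
contact_force: [1.1, -1.0, -0.0]
opening: 0.0002
t: 6.7
tcp_pos: [0.5285, -0.2893, 0.1413]
eef_rot: [0.674, 2.216, -0.302]
contact_force: [1.0, 0.6, 0.9]
opening: 0.0002
t 6.7 p [ 0.5285 -0.2893  0.1413] F [0.98 0.57 0.88] op 0.0002 q [-0.65  0.19 -1.11 -0.57  0.04 -0.04] x [-0.552  0.37  -0.748] z [ 0.621 -0.416 -0.664]
scene [245.2224117  161.56244577] [240.59786794 164.61175377] [249.93396217 158.45576773]
top [339.88953166 223.56334436] [341.7099427  220.07313313] [338.02417016 227.13973756]
```

View pics/s6c.png

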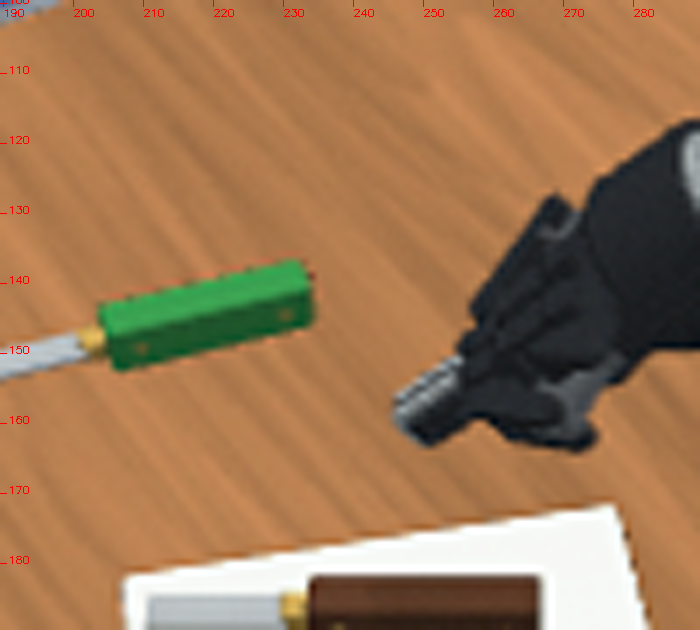

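View pics/t6c.png

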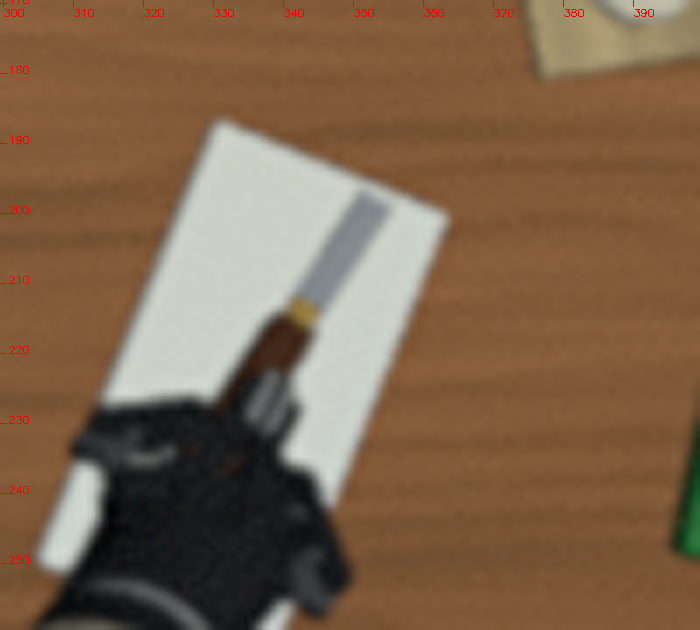

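Run:
```python
from h import *
np.set_printoptions(precision=4,suppress=True)
crop('pics/s6.png','pics/s6d.png',235,140,40,35,18)
crop('pics/t6.png','pics/t6d.png',320,210,40,35,18)
def tri(us,ut):
    A=[];b=[]
    for n,u in(("scene",us),("top",ut)):
        o,d=ray(n,*u); d/=np.linalg.norm(d); M=np.eye(3)-np.outer(d,d); A.append(M); b.append(M@o)
    x=np.linalg.lstsq(np.vstack(A),np.concatenate(b),rcond=None)[0]
    return x,proj("scene",x)-us,proj("top",x)-ut
s,p,r=pose()
for a,b in [((248.4,160.6),(339.9,224.5)),((248.4,160.6),(339.3,223.5))]:
    x,e1,e2=tri(a,b); print(x,e1,e2,"tool frame mm",r.inv().apply(x-p)*1000)
```

```text
[ 0.5229 -0.2866  0.1451] [-1.0857 -0.2006] [-0.662   0.8258] tool frame mm [ 0.9893 -0.9138 -6.9913]
[ 0.525  -0.2838  0.1489] [-1.3057 -0.2436] [-0.7963  0.9911] tool frame mm [-1.9932  2.5987 -9.3613]
```

View pics/s6d.png

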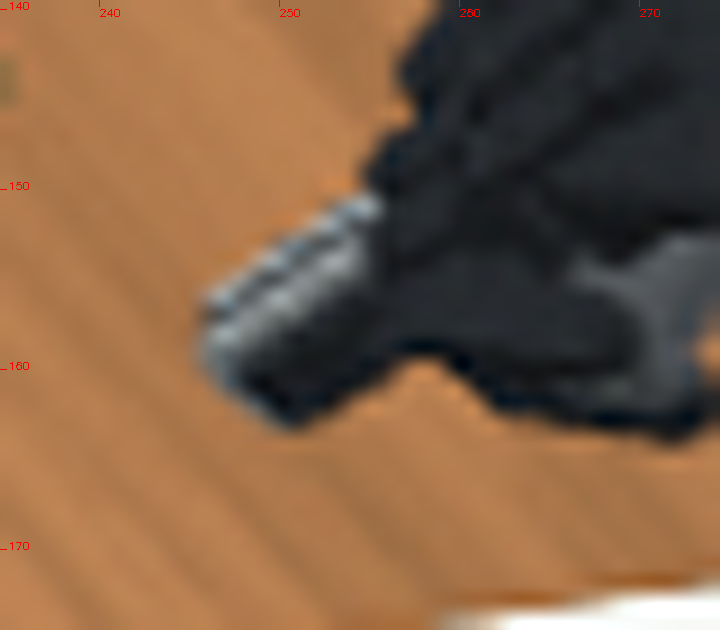

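View pics/t6d.png

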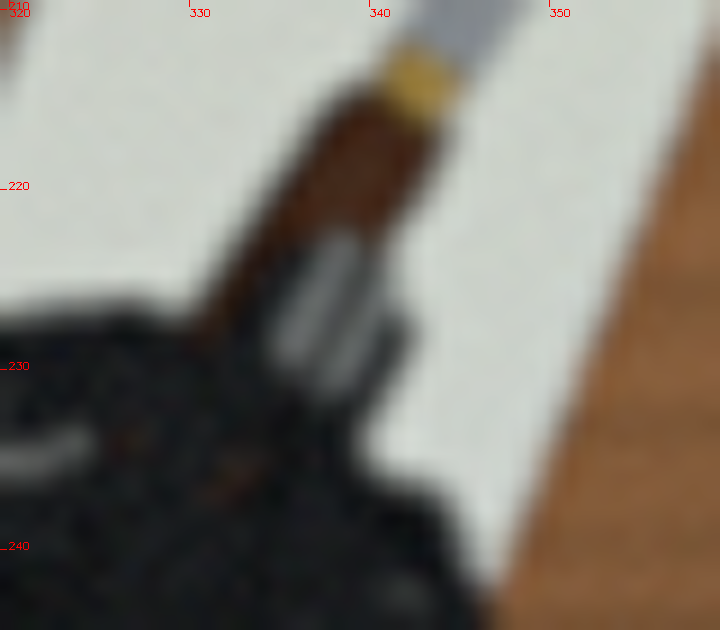

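```bash
python3 -m inch '[{"x":0,"y":0,"z":0,"wx":0,"wy":10,"wz":0,"hand":0.6},{"x":0,"y":0,"z":0,"wx":0,"wy":10,"wz":0,"hand":0.6},{"x":0,"y":0,"z":0,"wx":0,"wy":10,"wz":0,"hand":0.6},{"x":0,"y":0,"z":0,"wx":0,"wy":10,"wz":0,"hand":0.6},{"x":0,"y":0,"z":0,"wx":0,"wy":8.5,"wz":0,"hand":0.6}]'; python3 -c "
from h import *
rep();plan([.5408,-.297,.014],Rk(-33.9),1)"
```

```text
t: 7.42
tcp_pos: [0.5327, -0.2923, 0.1352]
eef_rot: [0.874, 2.87, -0.063]
contact_force: [0.4, -0.8, 0.4]
opening: 0.0514
t 7.425 p [ 0.5327 -0.2923  0.1352] F [ 0.41 -0.84  0.42] op 0.0514 q [-0.63  0.39 -0.26  0.77  0.01 -0.03] x [-0.821  0.551 -0.147] z [ 0.122 -0.081 -0.989]
0 sh [ 0.85  0.05 12.12] rot [0.06 8.43 0.04]
```

```bash
python3 -m inch '[{"x":0,"y":0,"z":0,"wx":0,"wy":0,"wz":0,"hand":0.6},{"x":-0.5,"y":0,"z":3,"wx":0,"wy":0,"wz":0,"hand":0.6},{"x":0,"y":0,"z":2,"wx":0,"wy":0,"wz":0,"hand":0.6},{"x":0,"y":0,"z":0,"wx":0,"wy":0,"wz":0,"hand":0.6},{"x":0,"y":0,"z":0,"wx":0,"wy":0,"wz":0,"hand":0.6}]'; python3 -c "
from h import *
rep();plan([.5408,-.297,.014],Rk(-33.9),1)"
```

```text
t: 8.05
tcp_pos: [0.5423, -0.2986, 0.0852]
eef_rot: [0.872, 2.866, -0.065]
contact_force: [0.7, -1.0, -0.2]
opening: 0.0511
t 8.05 p [ 0.5423 -0.2986  0.0852] F [ 0.73 -0.95 -0.21] op 0.0511 q [-0.62  0.46 -0.3   0.66  0.01 -0.03] x [-0.821  0.551 -0.151] z [ 0.126 -0.083 -0.989]
0 sh [1.29 0.04 7.01] rot [0.07 8.66 0.04]
```

```bash
python3 -m inch '[{"x":0,"y":0,"z":0,"wx":0,"wy":4.3,"wz":0,"hand":0.6},{"x":0,"y":0,"z":0,"wx":0,"wy":4.3,"wz":0,"hand":0.6},{"x":0.1,"y":0,"z":2,"wx":0,"wy":0,"wz":0,"hand":0.6},{"x":0.1,"y":0,"z":2,"wx":0,"wy":0,"wz":0,"hand":0.6},{"x":0,"y":0,"z":0,"wx":0,"wy":0,"wz":0,"hand":0.6}]'; python3 -c "
from h import *
rep();plan([.5408,-.297,.014],Rk(-33.9),1)"
```

```text
t: 8.68
tcp_pos: [0.5401, -0.2972, 0.0442]
eef_rot: [-0.915, -3.005, -0.002]
contact_force: [-0.7, -0.6, 0.3]
opening: 0.0512
t 8.675 p [ 0.5401 -0.2972  0.0442] F [-0.65 -0.59  0.35] op 0.0512 q [-0.62  0.61 -0.15  0.82  0.   -0.03] x [-0.83   0.557  0.001] z [-0.     0.002 -1.   ]
0 sh [-0.05  0.05  3.02] rot [ 0.06 -0.08  0.04]
```

```bash
python3 -m inch '[{"x":0,"y":0,"z":1,"wx":0,"wy":0,"wz":0,"hand":0.6},{"x":0,"y":0,"z":1,"wx":0,"wy":0,"wz":0,"hand":0.6},{"x":0,"y":0,"z":0.6,"wx":0,"wy":0,"wz":0,"hand":0.6},{"x":0,"y":0,"z":0,"wx":0,"wy":0,"wz":0,"hand":0.6},{"x":0,"y":0,"z":0,"wx":0,"wy":0,"wz":0,"hand":0.6}]'; python3 -c "
from h import *
rep()
cv2.imwrite('pics/s7.png',ctrl.capture('scene')[:,:,::-1]);crop('pics/s7.png','pics/s7c.png',200,150,90,70,8)"
```

```text
t: 9.3
tcp_pos: [0.5409, -0.2977, 0.0186]
eef_rot: [0.915, 3.005, 0.002]
contact_force: [0.1, -0.5, 0.2]
opening: 0.0511
t 9.3 p [ 0.5409 -0.2977  0.0186] F [ 0.15 -0.46  0.21] op 0.0511 q [-0.62  0.64 -0.17  0.77  0.   -0.03] x [-0.83   0.557  0.   ] z [ 0.     0.001 -1.   ]
```

View pics/s7c.png

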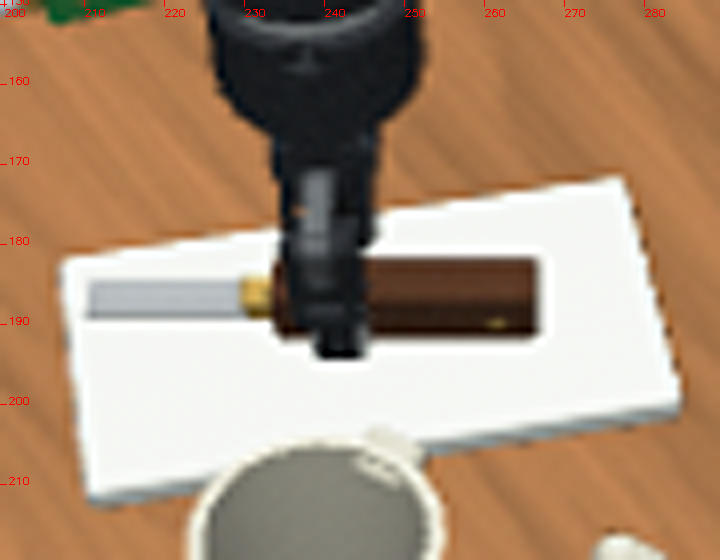

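```bash
python3 -m inch '[{"x":0,"y":0,"z":0.5,"wx":0,"wy":0,"wz":0,"hand":0.5},{"x":0,"y":0,"z":0,"wx":0,"wy":0,"wz":0,"hand":0.4},{"x":0,"y":0,"z":0,"wx":0,"wy":0,"wz":0,"hand":0.25},{"x":0,"y":0,"z":0,"wx":0,"wy":0,"wz":0,"hand":0},{"x":0,"y":0,"z":0,"wx":0,"wy":0,"wz":0,"hand":0}]'; python3 -c "
from h import *
rep()
cv2.imwrite('pics/s8.png',ctrl.capture('scene')[:,:,::-1]);crop('pics/s8.png','pics/s8c.png',200,150,90,70,8)"
```

```text
t: 9.98
tcp_pos: [0.5409, -0.2977, 0.0136]
eef_rot: [0.915, 3.005, 0.002]
contact_force: [-0.2, 0.2, 1.2]
opening: 0.0228
t 9.975 p [ 0.5409 -0.2977  0.0136] F [-0.15  0.19  1.22] op 0.0228 q [-0.62  0.64 -0.17  0.76  0.   -0.03] x [-0.83   0.557  0.   ] z [ 0.     0.001 -1.   ]
```

View pics/s8c.png

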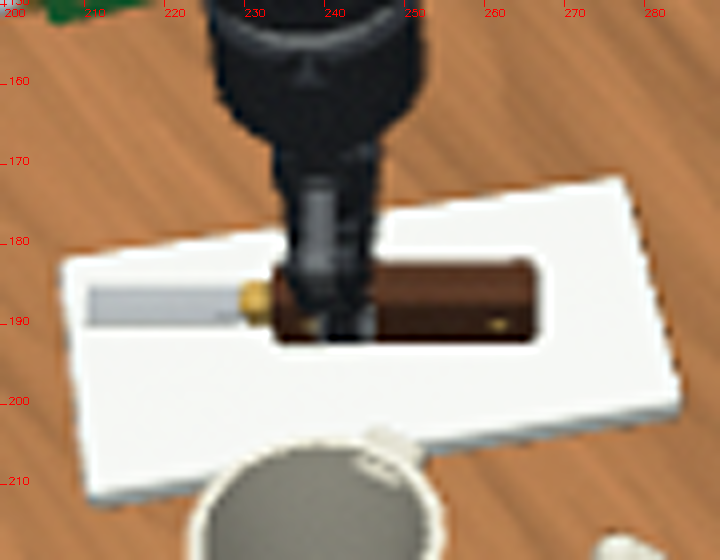

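```bash
cat >> h.py <<'E'
OFF=np.array([-.101,0,-.0144])   # blade tip in tool frame
M=np.array([.4938,.0243]); YAW=-33.9; TILT=30; EAR=133.
def tcp_for(tip,yaw=YAW,tilt=TILT): return np.asarray(tip)-Rk(yaw,tilt).apply(OFF)
def rimpt(a,z,r=.046,dx=0): 
    return np.array([*(M+r*np.array([np.cos(np.radians(a)),np.sin(np.radians(a))])+dx*np.array([np.cos(np.radians(YAW)),np.sin(np.radians(YAW))])),z])
E
python3 -m inch '[{"x":0,"y":0,"z":-1,"wx":0,"wy":0,"wz":0,"hand":0},{"x":0,"y":0,"z":-3,"wx":0,"wy":0,"wz":0,"hand":0},{"x":0,"y":0,"z":-5,"wx":0,"wy":0,"wz":0,"hand":0},{"x":0,"y":0,"z":-5,"wx":0,"wy":0,"wz":0,"hand":0},{"x":0,"y":0,"z":-4,"wx":0,"wy":0,"wz":0,"hand":0}]'
python3 - <<'E'
from h import *
rep()
t=tcp_for(rimpt(EAR,.172+.04)); print(t, [tcp_for(rimpt(a,.172)).round(3) for a in (133,223,313,43)])
plan(t,Rk(YAW,TILT),8)
cv2.imwrite('pics/s9.png',ctrl.capture('scene')[:,:,::-1]);crop('pics/s9.png','pics/s9c.png',170,70,130,100,6)
E
```

```text
t: 10.65
tcp_pos: [0.5409, -0.2979, 0.1962]
eef_rot: [0.914, 3.004, 0.001]
contact_force: [0.7, -0.3, -1.7]
opening: 0.0228
t 10.65 p [ 0.5409 -0.2979  0.1962] F [ 0.7  -0.3  -1.71] op 0.0228 q [-0.62  0.48  0.07  1.16  0.   -0.03] x [-0.83   0.557 -0.001] z [ 0.001  0.    -1.   ]
[0.383852   0.1107432  0.25002923] [array([0.384, 0.111, 0.21 ]), array([0.382, 0.046, 0.21 ]), array([0.447, 0.043, 0.21 ]), array([0.449, 0.108, 0.21 ])]
0 sh [ 4.48  3.15 -0.67] rot [0.01 3.76 0.01]
1 sh [ 4.51  3.15 -0.38] rot [0.01 3.76 0.01]
2 sh [ 4.53  3.15 -0.08] rot [0.01 3.76 0.01]
3 sh [4.52 3.15 0.21] rot [0.01 3.76 0.01]
4 sh [4.5  3.15 0.51] rot [0.01 3.76 0.01]
5 sh [4.46 3.15 0.8 ] rot [0.01 3.76 0.01]
6 sh [4.39 3.15 1.09] rot [0.01 3.76 0.01]
7 sh [4.31 3.14 1.38] rot [0.01 3.76 0.01]
```

View pics/s9c.png

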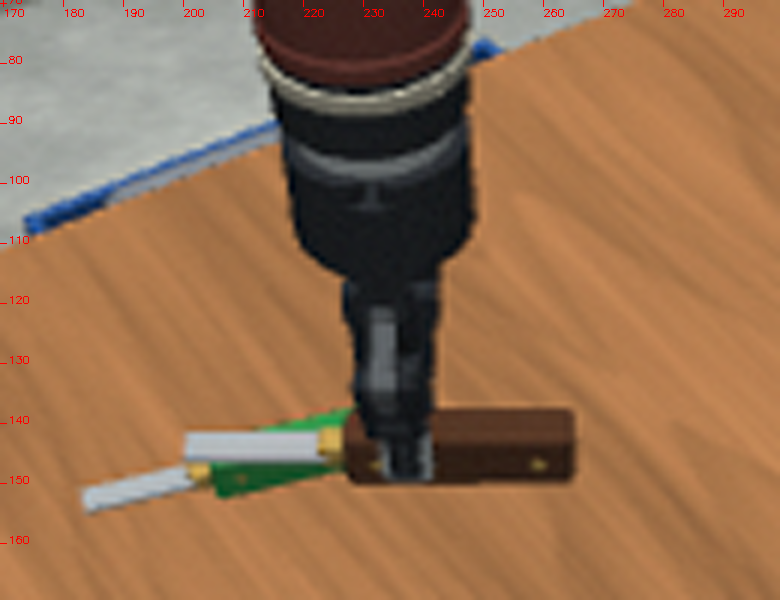

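```bash
python3 -m inch '[{"x":2,"y":1.5,"z":-5,"wx":0,"wy":0,"wz":0,"hand":0},{"x":4,"y":3,"z":-3,"wx":0,"wy":3.5,"wz":0,"hand":0},{"x":4.4,"y":3.1,"z":-1.5,"wx":0,"wy":3.5,"wz":0,"hand":0},{"x":4.4,"y":3.1,"z":-0.8,"wx":0,"wy":3.5,"wz":0,"hand":0},{"x":4.4,"y":3.1,"z":0,"wx":0,"wy":3.5,"wz":0,"hand":0}]'
python3 - <<'E'
from h import *
rep()
t=tcp_for(rimpt(EAR,.172+.06)); plan(t,Rk(YAW,TILT),5)
E
```

```text
t: 11.32
tcp_pos: [0.4601, -0.0766, 0.3137]
eef_rot: [-0.846, -2.779, -0.106]
contact_force: [0.3, 0.8, -1.4]
opening: 0.0228
t 11.325 p [ 0.4601 -0.0766  0.3137] F [ 0.28  0.77 -1.36] op 0.0228 q [-0.36  0.35  0.14  1.6   0.06  0.22] x [-0.806  0.54   0.243] z [-0.201  0.137 -0.97 ]
0 sh [3.04 2.26 1.67] rot [0.01 3.19 0.01]
1 sh [2.94 2.26 1.83] rot [0.01 3.19 0.01]
2 sh [2.84 2.26 1.99] rot [0.01 3.19 0.01]
3 sh [2.72 2.26 2.15] rot [0.01 3.19 0.01]
4 sh [2.6  2.26 2.29] rot [0.01 3.19 0.01]
```

```bash
python3 -m inch '[{"x":4,"y":2.8,"z":0.5,"wx":0,"wy":4,"wz":0,"hand":0},{"x":4,"y":2.8,"z":1,"wx":0,"wy":4,"wz":0,"hand":0},{"x":3.5,"y":2.8,"z":2,"wx":0,"wy":4,"wz":0,"hand":0},{"x":1.5,"y":2,"z":2,"wx":0,"wy":3.5,"wz":0,"hand":0},{"x":0.5,"y":0.5,"z":2,"wx":0,"wy":0,"wz":0,"hand":0}]'
python3 - <<'E'
from h import *
rep()
t=tcp_for(rimpt(EAR,.172+.03)); plan(t,Rk(YAW,TILT),1)
E
```

```text
t: 11.95
tcp_pos: [0.3905, 0.1013, 0.2881]
eef_rot: [-0.767, -2.526, -0.204]
contact_force: [-0.0, -0.1, -0.8]
opening: 0.0226
t 11.95 p [0.3905 0.1013 0.2881] F [-0.03 -0.06 -0.85] op 0.0226 q [-0.12  0.39  0.02  1.67  0.23  0.41] x [-0.723  0.483  0.494] z [-0.41   0.276 -0.869]
0 sh [-1.44  0.41  4.71] rot [-0.01  0.39  0.11]
```

```bash
python3 -m inch '[{"x":-0.5,"y":0.2,"z":1.5,"wx":0,"wy":0,"wz":0,"hand":0},{"x":-0.5,"y":0.2,"z":1.5,"wx":0,"wy":0.3,"wz":0,"hand":0},{"x":-0.4,"y":0,"z":1,"wx":0,"wy":0,"wz":0,"hand":0},{"x":0,"y":0,"z":0,"wx":0,"wy":0,"wz":0,"hand":0},{"x":0,"y":0,"z":0,"wx":0,"wy":0,"wz":0,"hand":0}]'
python3 - <<'E'
from h import *
rep()
s,p,r=pose()
t=tcp_for(rimpt(EAR,.172+.03)); plan(t,Rk(YAW,TILT),1)
tip=p+r.apply(OFF); print("tip",tip, [proj(n,tip) for n in ("scene","top")])
cv2.imwrite('pics/s10.png',ctrl.capture('scene')[:,:,::-1]);crop('pics/s10.png','pics/s10c.png',280,160,100,80,8)
cv2.imwrite('pics/t10.png',ctrl.capture('top')[:,:,::-1]);crop('pics/t10.png','pics/t10c.png',180,185,100,80,8)
E
```

```text
t: 12.58
tcp_pos: [0.3868, 0.1077, 0.2474]
eef_rot: [-0.768, -2.522, -0.206]
contact_force: [0.6, 0.5, -1.3]
opening: 0.0227
t 12.575 p [0.3868 0.1077 0.2474] F [ 0.64  0.52 -1.27] op 0.0227 q [-0.11  0.41 -0.06  1.57  0.23  0.42] x [-0.721  0.483  0.497] z [-0.412  0.278 -0.868]
0 sh [-0.    0.09  0.85] rot [0.05 0.19 0.06]
tip [0.4655504  0.05486961 0.20969974] [array([342.52532401, 219.67753782]), array([220.97962014, 243.2547477 ])]
```

View pics/s10c.png

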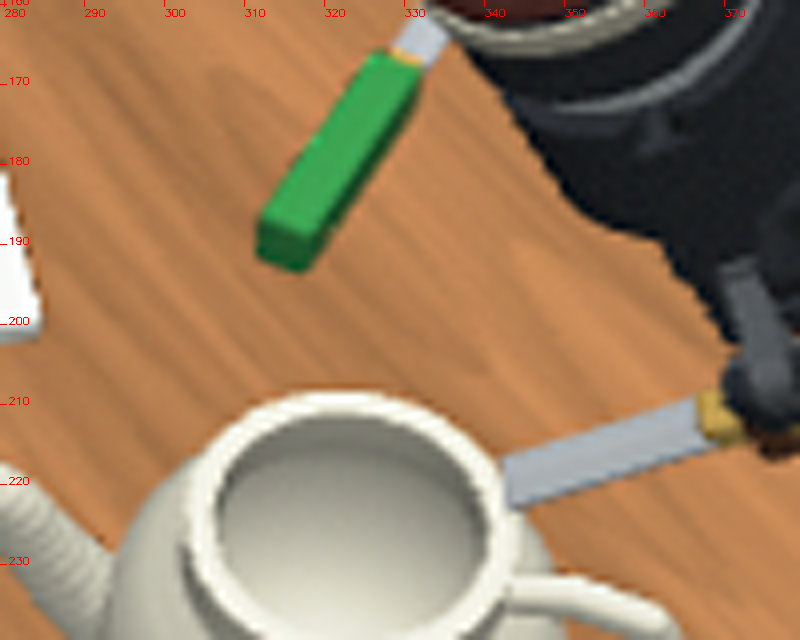

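View pics/t10c.png

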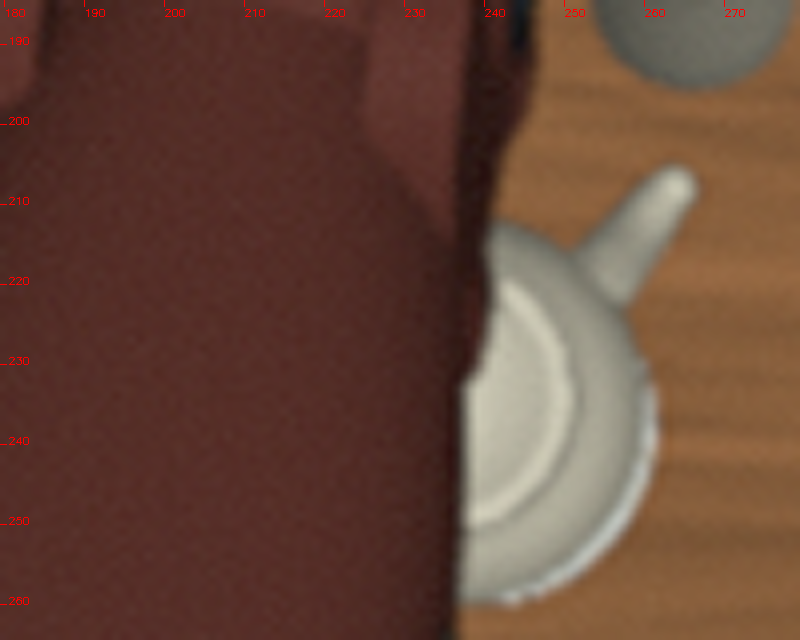

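Run:
```python
from h import *
t=tcp_for(rimpt(EAR,.179,dx=-.001)); plan(t,Rk(YAW,TILT),2)
```

```text
0 sh [-0.53  0.04  1.45] rot [0.03 0.11 0.03]
1 sh [-0.53  0.04  1.45] rot [0.03 0.11 0.03]
```

```bash
python3 -m inch '[{"x":-0.5,"y":0,"z":1.4,"wx":0,"wy":0.1,"wz":0,"hand":0},{"x":-0.5,"y":0.1,"z":1.4,"wx":0.1,"wy":0.1,"wz":0.1,"hand":0},{"x":0,"y":0,"z":0,"wx":0,"wy":0,"wz":0,"hand":0},{"x":0,"y":0,"z":0,"wx":0,"wy":0,"wz":0,"hand":0},{"x":0,"y":0,"z":0,"wx":0,"wy":0,"wz":0,"hand":0}]'
python3 - <<'E'
from h import *
rep()
s,p,r=pose()
t=tcp_for(rimpt(EAR,.179,dx=-.001)); plan(t,Rk(YAW,TILT),1)
tip=p+r.apply(OFF); print("tip",tip, rimpt(EAR,.179,dx=-.001),[proj(n,tip) for n in ("scene","top")])
cv2.imwrite('pics/s11.png',ctrl.capture('scene')[:,:,::-1]);crop('pics/s11.png','pics/s11c.png',290,190,100,70,8)
E
```

```text
t: 13.3
tcp_pos: [0.383, 0.1116, 0.218]
eef_rot: [-0.768, -2.518, -0.204]
contact_force: [-0.6, -0.4, -1.3]
opening: 0.0226
t 13.3 p [0.383  0.1116 0.218 ] F [-0.62 -0.44 -1.33] op 0.0226 q [-0.1   0.43 -0.12  1.5   0.24  0.43] x [-0.718  0.483  0.5  ] z [-0.416  0.278 -0.866]
0 sh [-0.07 -0.02  0.08] rot [-0.05 -0.01 -0.03]
tip [0.46153092 0.05877494 0.17999174] [0.46159806 0.05850002 0.179     ] [array([343.16907825, 227.20236312]), array([220.96309906, 245.10190533])]
```

View pics/s11c.png

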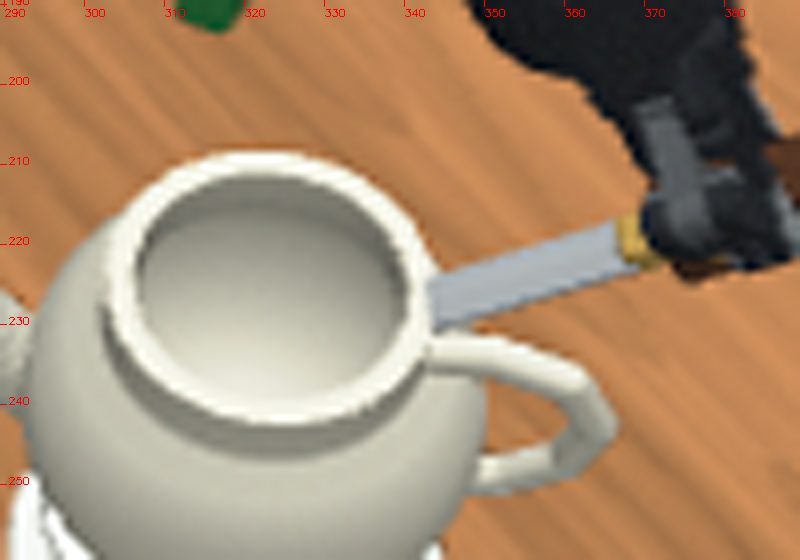

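Run:
```python
from h import *
np.set_printoptions(precision=2,suppress=True)
for r in (.042,.046,.05):
    print(r,[ (a,proj("scene",rimpt(a,.172,r))) for a in (113,123,133,143)])
print(proj("scene",rimpt(133,.172,dx=-.001)+[0,0,.001]))
M2=[]
# refit rim from s11: outer edge pixels in crop
for u,v in [(103,285),(255,150),(430,240),(280,424),(130,375),(130,215),(370,170)]:
    w=np.array([u/8+290-.5,v/8+190-.5]); x=atz("scene",*w,.172); print(w,x[:2],np.linalg.norm(x[:2]-M)*1000)
import scipy.optimize as so
P=np.array([atz("scene",u/8+289.5,v/8+189.5,.172)[:2] for u,v in [(103,285),(255,150),(430,240),(280,424),(130,375),(130,215),(370,170)]])
print(so.least_squares(lambda c:np.linalg.norm(P-c[:2],axis=1)-.05,[.49,.02]).x, so.least_squares(lambda c:np.linalg.norm(P-c[:2],axis=1)-c[2],[.49,.02,.05]).x)
```

```text
0.042 [(113, array([338.67, 233.36])), (123, array([339.86, 231.1 ])), (133, array([340.54, 228.68])), (143, array([340.68, 226.19]))]
0.046 [(113, array([340.16, 234.13])), (123, array([341.46, 231.65])), (133, array([342.2, 229. ])), (143, array([342.35, 226.26]))]
0.05 [(113, array([341.66, 234.91])), (123, array([343.07, 232.2 ])), (133, array([343.86, 229.32])), (143, array([344.01, 226.34]))]
[342.67 228.77]
[302.38 225.12] [ 0.54 -0.  ] 50.4644871749408
[321.38 208.25] [ 0.47 -0.02] 51.73527792332154
[343.25 219.5 ] [0.44 0.04] 53.06334646125585
[324.5 242.5] [0.52 0.06] 48.58176546945525
[305.75 236.38] [0.55 0.03] 53.916090788699655
[305.75 216.38] [ 0.51 -0.02] 49.07662142370936
[335.75 210.75] [0.44 0.01] 55.70306655409435
[0.49 0.02] [0.49 0.02 0.05]
```

Run:
```python
from h import *
from scipy.ndimage import map_coordinates as mc
import scipy.optimize as so
np.set_printoptions(precision=4,suppress=True)
a=np.radians(np.arange(0,360,3))
def score(n,im,c,w=None):
    f,cx,cy,T=cam(n); Ti=np.linalg.inv(T)
    def val(r):
        P=np.stack([c[0]+r*np.cos(a),c[1]+r*np.sin(a),np.full_like(a,.172),np.ones_like(a)]); q=Ti@P
        return mc(im,[cy-f*q[1]/-q[2],cx+f*q[0]/-q[2]],order=1)
    ring=np.mean([val(r) for r in (.044,.046,.048)],0); out=np.mean([val(r) for r in(.053,.055)],0); inn=np.mean([val(r) for r in(.037,.039)],0)
    return -(2*ring-out-inn).mean()
for n in ("scene","top"):
    im=cv2.imread(f"pics/{n}0.png").astype(float).mean(2)
    r=so.minimize(lambda c:score(n,im,c),[.4938,.0243],method="Nelder-Mead",options=dict(initial_simplex=[[.49,.02],[.498,.022],[.492,.03]],xatol=1e-5))
    print(n,r.x,r.fun)
```

```text
scene [0.4928 0.0233] -181.18456215326552
top [0.4943 0.0245] -61.79711020889189
```

```bash
sed -i 's/^M=np.array.*/M=np.array([.4934,.0237]); YAW=-33.9; TILT=30; EAR=133./' h.py; sed -i 's/YAW=-33.9; TILT=30; EAR=133.; YAW/YAW/' h.py
python3 - <<'E'
from h import *
rep()
t=tcp_for(rimpt(EAR,.1690,dx=.001)); plan(t,Rk(YAW,TILT),2)
E
```

```text
t 13.35 p [0.383  0.1116 0.218 ] F [-0.86 -1.19 -0.42] op 0.0224 q [-0.1   0.43 -0.12  1.5   0.24  0.43] x [-0.719  0.483  0.5  ] z [-0.416  0.278 -0.866]
0 sh [-0.37 -0.05  0.42] rot [-0.03 -0.   -0.01]
1 sh [-0.37 -0.05  0.42] rot [-0.03 -0.   -0.01]
```

```bash
python3 -m inch '[{"x":-0.37,"y":-0.05,"z":0.42,"wx":0,"wy":0,"wz":0,"hand":0},{"x":-0.2,"y":-0.05,"z":0.2,"wx":0,"wy":0,"wz":0,"hand":0},{"x":-0.17,"y":0,"z":0.22,"wx":0,"wy":0,"wz":0,"hand":0},{"x":0,"y":0,"z":0,"wx":0,"wy":0,"wz":0,"hand":0},{"x":0,"y":0,"z":0,"wx":0,"wy":0,"wz":0,"hand":0}]'
cat > circ.py <<'E'
from h import *
import sys
k=int(sys.argv[1]); zt=float(sys.argv[2]) if len(sys.argv)>2 else .169; dx=float(sys.argv[3]) if len(sys.argv)>3 else .001
N=70;STEP=375/N
rep(); s,p,r=pose(); tip=p+r.apply(OFF)
d=tip[:2]-M-dx*np.array([np.cos(np.radians(YAW)),np.sin(np.radians(YAW))])
print("tip z %.4f rad %.4f ang-EAR %.1f"%(tip[2],np.hypot(*d),(np.degrees(np.arctan2(d[1],d[0]))-EAR)%360), "ideal",5*k*STEP)
rt=r.inv()*Rk(YAW,TILT); print("roterr deg",np.degrees(rt.as_rotvec()).round(2))
err=rimpt(EAR+STEP*max(5*k-LAG,0) if (LAG:=0.0) is not None else 0,zt,dx=dx)-tip
print("err world mm",(err*1000).round(1))
for i in range(5*k,5*k+5):
    dp=rimpt(EAR+STEP*(i+1),zt)-rimpt(EAR+STEP*i,zt); print((r.inv().apply(dp)*100).round(2))
E
python3 circ.py 0
```

```text
t: 13.98
tcp_pos: [0.384, 0.1095, 0.2069]
eef_rot: [-0.768, -2.518, -0.204]
contact_force: [-0.9, 0.3, 0.9]
opening: 0.0227
t 13.975 p [0.384  0.1095 0.2069] F [-0.87  0.31  0.86] op 0.0227 q [-0.11  0.44 -0.13  1.48  0.23  0.43] x [-0.718  0.483  0.501] z [-0.416  0.278 -0.866]
tip z 0.1688 rad 0.0462 ang-EAR 0.4 ideal 0.0
roterr deg [-0.07 -0.03 -0.04]
err world mm [0.3 0.1 0.2]
[ 0.07 -0.42  0.04]
[ 0.03 -0.43  0.02]
[-0.   -0.43 -0.  ]
[-0.04 -0.43 -0.02]
[-0.07 -0.42 -0.04]
```

Run:
```python
from h import *
cv2.imwrite('pics/s12.png',ctrl.capture('scene')[:,:,::-1]);crop('pics/s12.png','pics/s12c.png',290,190,100,70,8); rep()
```

```text
t 14.025 p [0.384  0.1095 0.207 ] F [-1.97  0.92  1.23] op 0.0225 q [-0.11  0.44 -0.13  1.48  0.23  0.43] x [-0.718  0.483  0.5  ] z [-0.416  0.278 -0.866]
```

View pics/s12c.png

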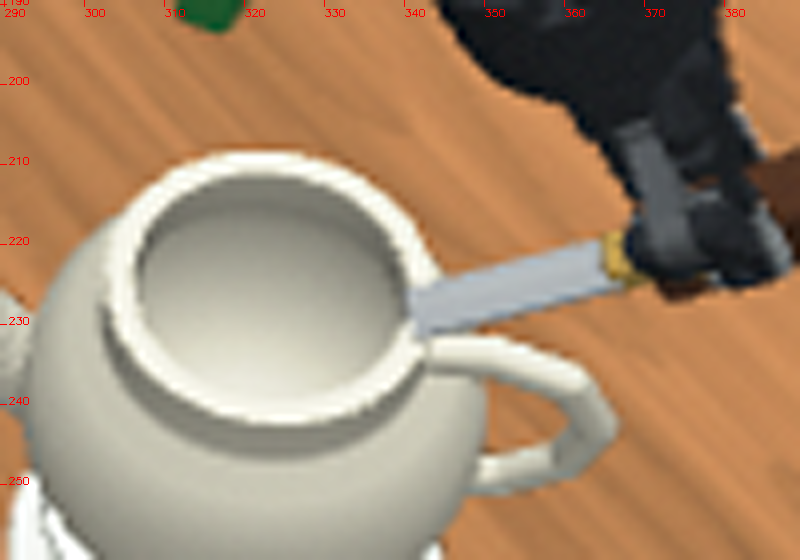

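```bash
python3 -m inch '[{"x":0.11,"y":-0.42,"z":0.065,"wx":0,"wy":0,"wz":0,"hand":0},{"x":0.07,"y":-0.43,"z":0.045,"wx":0,"wy":0,"wz":0,"hand":0},{"x":0.04,"y":-0.43,"z":0.025,"wx":0,"wy":0,"wz":0,"hand":0},{"x":0.01,"y":-0.43,"z":0.005,"wx":0,"wy":0,"wz":0,"hand":0},{"x":-0.03,"y":-0.42,"z":-0.015,"wx":0,"wy":0,"wz":0,"hand":0}]'
python3 circ.py 1 .169 -.0015
```

```text
t: 14.65
tcp_pos: [0.37, 0.093, 0.2068]
eef_rot: [-0.768, -2.518, -0.204]
contact_force: [0.7, 0.7, 1.2]
opening: 0.0227
t 14.65 p [0.37   0.093  0.2068] F [0.65 0.68 1.16] op 0.0227 q [-0.14  0.41 -0.17  1.47  0.22  0.39] x [-0.718  0.483  0.501] z [-0.416  0.278 -0.866]
tip z 0.1687 rad 0.0463 ang-EAR 27.3 ideal 26.785714285714285
roterr deg [-0.06 -0.04 -0.04]
err world mm [0.4 0.3 0.3]
[-0.11 -0.41 -0.06]
[-0.14 -0.4  -0.08]
[-0.17 -0.38 -0.1 ]
[-0.2  -0.36 -0.12]
[-0.23 -0.34 -0.13]
```

```bash
python3 -m inch '[{"x":-0.11,"y":-0.41,"z":-0.065,"wx":0,"wy":0,"wz":0,"hand":0},{"x":-0.14,"y":-0.4,"z":-0.08,"wx":0,"wy":0,"wz":0,"hand":0},{"x":-0.17,"y":-0.38,"z":-0.1,"wx":0,"wy":0,"wz":0,"hand":0},{"x":-0.2,"y":-0.36,"z":-0.12,"wx":0,"wy":0,"wz":0,"hand":0},{"x":-0.23,"y":-0.34,"z":-0.135,"wx":0,"wy":0,"wz":0,"hand":0}]'
python3 circ.py 2 .169 -.0015
```

```text
t: 15.28
tcp_pos: [0.3678, 0.0717, 0.2069]
eef_rot: [-0.768, -2.518, -0.204]
contact_force: [-0.2, 1.9, 1.4]
opening: 0.0228
t 15.275 p [0.3678 0.0717 0.2069] F [-0.23  1.89  1.44] op 0.0228 q [-0.19  0.41 -0.17  1.47  0.2   0.36] x [-0.718  0.483  0.501] z [-0.416  0.278 -0.866]
tip z 0.1688 rad 0.0462 ang-EAR 54.0 ideal 53.57142857142857
roterr deg [-0.07 -0.05 -0.04]
err world mm [0.2 0.4 0.2]
[-0.25 -0.31 -0.15]
[-0.28 -0.28 -0.16]
[-0.3  -0.25 -0.17]
[-0.32 -0.22 -0.18]
[-0.34 -0.18 -0.19]
```

```bash
python3 -m inch '[{"x":-0.25,"y":-0.31,"z":-0.145,"wx":0,"wy":0,"wz":0,"hand":0},{"x":-0.28,"y":-0.28,"z":-0.16,"wx":0,"wy":0,"wz":0,"hand":0},{"x":-0.3,"y":-0.25,"z":-0.175,"wx":0,"wy":0,"wz":0,"hand":0},{"x":-0.32,"y":-0.22,"z":-0.185,"wx":0,"wy":0,"wz":0,"hand":0},{"x":-0.34,"y":-0.18,"z":-0.195,"wx":0,"wy":0,"wz":0,"hand":0}]'
python3 circ.py 3 .169 -.0015
python3 - <<'E'
from h import *
cv2.imwrite('pics/s13.png',ctrl.capture('scene')[:,:,::-1]);crop('pics/s13.png','pics/s13c.png',285,180,100,75,8)
E
```

```text
t: 15.9
tcp_pos: [0.3753, 0.0518, 0.2069]
eef_rot: [-0.768, -2.518, -0.204]
contact_force: [-1.4, 0.8, 1.2]
opening: 0.0227
t 15.9 p [0.3753 0.0518 0.2069] F [-1.38  0.77  1.18] op 0.0227 q [-0.22  0.43 -0.15  1.49  0.18  0.32] x [-0.718  0.483  0.501] z [-0.416  0.278 -0.866]
tip z 0.1688 rad 0.0460 ang-EAR 80.7 ideal 80.35714285714285
roterr deg [-0.07 -0.04 -0.04]
err world mm [-0.1  0.2  0.2]
[-0.35 -0.15 -0.2 ]
[-0.36 -0.11 -0.21]
[-0.37 -0.07 -0.21]
[-0.37 -0.03 -0.21]
[-0.37  0.01 -0.22]
```

View pics/s13c.png

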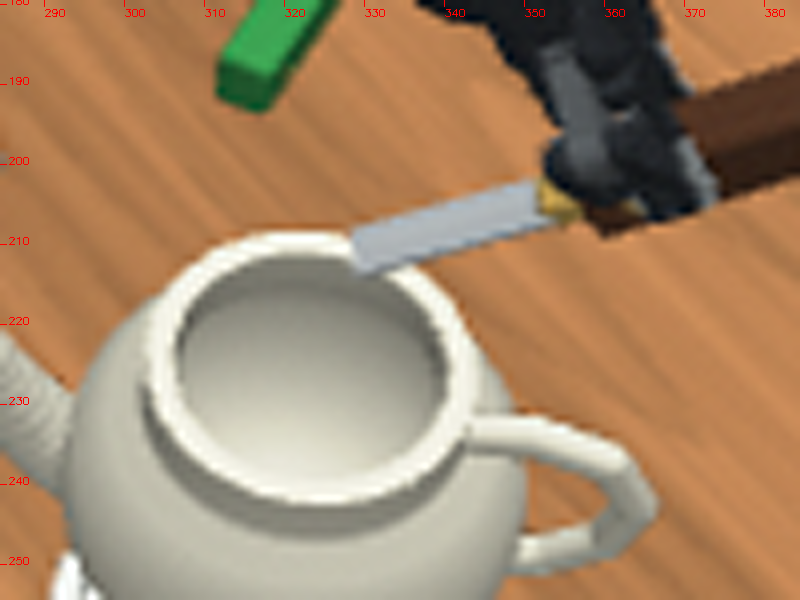

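```bash
python3 -m inch '[{"x":-0.35,"y":-0.15,"z":-0.2,"wx":0,"wy":0,"wz":0,"hand":0},{"x":-0.36,"y":-0.11,"z":-0.21,"wx":0,"wy":0,"wz":0,"hand":0},{"x":-0.37,"y":-0.07,"z":-0.21,"wx":0,"wy":0,"wz":0,"hand":0},{"x":-0.37,"y":-0.03,"z":-0.215,"wx":0,"wy":0,"wz":0,"hand":0},{"x":-0.37,"y":0.01,"z":-0.215,"wx":0,"wy":0,"wz":0,"hand":0}]'
python3 circ.py 4 .169 -.0015
```

```text
t: 16.58
tcp_pos: [0.3909, 0.0373, 0.2069]
eef_rot: [-0.768, -2.518, -0.204]
contact_force: [-1.6, 0.8, 1.6]
opening: 0.0226
t 16.575 p [0.3909 0.0373 0.2069] F [-1.64  0.83  1.56] op 0.0226 q [-0.24  0.46 -0.1   1.51  0.17  0.31] x [-0.718  0.483  0.501] z [-0.416  0.278 -0.866]
tip z 0.1688 rad 0.0461 ang-EAR 107.4 ideal 107.14285714285714
roterr deg [-0.07 -0.04 -0.04]
err world mm [-0.2  0.2  0.2]
[-0.37  0.05 -0.21]
[-0.36  0.09 -0.21]
[-0.36  0.13 -0.21]
[-0.34  0.17 -0.2 ]
[-0.33  0.2  -0.19]
```

```bash
python3 -m inch '[{"x":-0.37,"y":0.05,"z":-0.215,"wx":0,"wy":0,"wz":0,"hand":0},{"x":-0.36,"y":0.09,"z":-0.21,"wx":0,"wy":0,"wz":0,"hand":0},{"x":-0.36,"y":0.13,"z":-0.205,"wx":0,"wy":0,"wz":0,"hand":0},{"x":-0.34,"y":0.17,"z":-0.2,"wx":0,"wy":0,"wz":0,"hand":0},{"x":-0.33,"y":0.2,"z":-0.19,"wx":0,"wy":0,"wz":0,"hand":0}]'
python3 circ.py 5 .169 -.0015
```

```text
t: 17.2
tcp_pos: [0.4114, 0.0314, 0.2069]
eef_rot: [-0.768, -2.518, -0.204]
contact_force: [-1.9, 1.1, 1.6]
opening: 0.0228
t 17.2 p [0.4114 0.0314 0.2069] F [-1.87  1.11  1.59] op 0.0228 q [-0.24  0.5  -0.03  1.54  0.17  0.31] x [-0.718  0.483  0.5  ] z [-0.416  0.278 -0.866]
tip z 0.1688 rad 0.0460 ang-EAR 134.3 ideal 133.92857142857142
roterr deg [-0.07 -0.03 -0.04]
err world mm [-0.3  0.   0.2]
[-0.31  0.24 -0.18]
[-0.29  0.27 -0.17]
[-0.27  0.3  -0.15]
[-0.24  0.33 -0.14]
[-0.21  0.35 -0.12]
```

```bash
python3 -m inch '[{"x":-0.31,"y":0.24,"z":-0.18,"wx":0,"wy":0,"wz":0,"hand":0},{"x":-0.29,"y":0.27,"z":-0.17,"wx":0,"wy":0,"wz":0,"hand":0},{"x":-0.27,"y":0.3,"z":-0.155,"wx":0,"wy":0,"wz":0,"hand":0},{"x":-0.24,"y":0.33,"z":-0.14,"wx":0,"wy":0,"wz":0,"hand":0},{"x":-0.21,"y":0.35,"z":-0.12,"wx":0,"wy":0,"wz":0,"hand":0}]'
python3 circ.py 6 .169 -.0015
python3 - <<'E'
from h import *
cv2.imwrite('pics/s14.png',ctrl.capture('scene')[:,:,::-1]);crop('pics/s14.png','pics/s14c.png',285,180,100,75,8)
E
```

```text
t: 17.82
tcp_pos: [0.4324, 0.0354, 0.2069]
eef_rot: [-0.768, -2.518, -0.204]
contact_force: [-2.0, 0.1, 0.9]
opening: 0.0227
t 17.825 p [0.4324 0.0354 0.2069] F [-2.01  0.14  0.94] op 0.0227 q [-0.23  0.54  0.03  1.56  0.18  0.32] x [-0.718  0.483  0.5  ] z [-0.416  0.278 -0.866]
tip z 0.1688 rad 0.0460 ang-EAR 161.1 ideal 160.7142857142857
roterr deg [-0.07 -0.03 -0.04]
err world mm [-0.3 -0.1  0.2]
[-0.18  0.37 -0.11]
[-0.15  0.39 -0.09]
[-0.12  0.41 -0.07]
[-0.09  0.42 -0.05]
[-0.05  0.43 -0.03]
```

View pics/s14c.png

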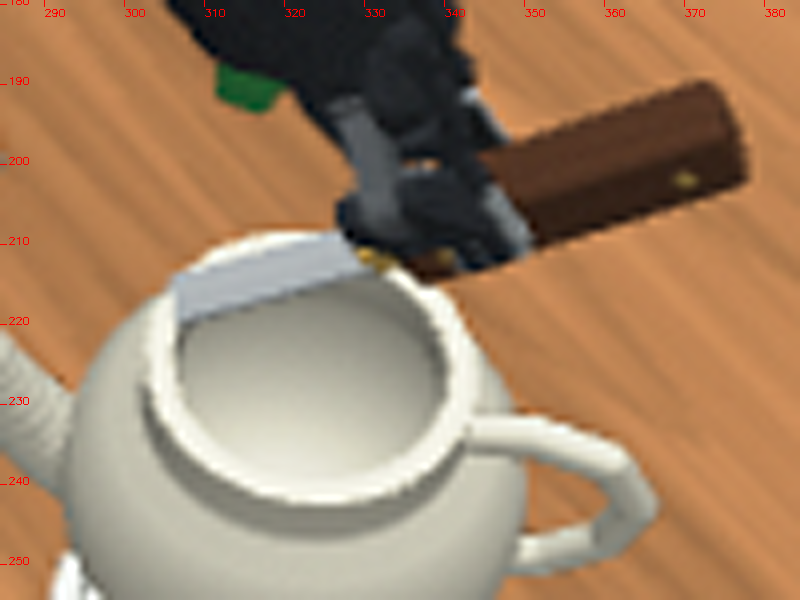

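Run:
```python
from h import *
import h
np.set_printoptions(precision=1,suppress=True)
for c in ((.4928,.0233),(.4934,.0237)):
    h.M=np.array(c)
    for r in (.042,.046,.05): print(r,*[proj("scene",h.rimpt(a,.172,r)) for a in (284,290,294,300,306)])
```

```text
0.042 [309.9 215.4] [308.8 216.5] [308.2 217.3] [307.4 218.6] [306.8 220. ]
0.046 [308.6 214.5] [307.5 215.8] [306.8 216.6] [305.9 218. ] [305.2 219.5]
0.05 [307.4 213.6] [306.1 215. ] [305.4 215.9] [304.4 217.4] [303.7 219. ]
0.042 [309.8 215.6] [308.7 216.8] [308.1 217.6] [307.3 218.8] [306.7 220.2]
0.046 [308.5 214.7] [307.4 216. ] [306.7 216.9] [305.8 218.2] [305.1 219.7]
0.05 [307.3 213.9] [306.  215.2] [305.3 216.1] [304.3 217.7] [303.6 219.3]
```

```bash
python3 -m inch '[{"x":-0.18,"y":0.37,"z":-0.105,"wx":0,"wy":0,"wz":0,"hand":0},{"x":-0.15,"y":0.39,"z":-0.09,"wx":0,"wy":0,"wz":0,"hand":0},{"x":-0.12,"y":0.41,"z":-0.07,"wx":0,"wy":0,"wz":0,"hand":0},{"x":-0.09,"y":0.42,"z":-0.05,"wx":0,"wy":0,"wz":0,"hand":0},{"x":-0.05,"y":0.43,"z":-0.03,"wx":0,"wy":0,"wz":0,"hand":0}]'
python3 circ.py 7 .169 -.0015
```

```text
t: 18.5
tcp_pos: [0.4493, 0.0484, 0.2069]
eef_rot: [-0.768, -2.518, -0.204]
contact_force: [-1.2, -1.5, 0.8]
opening: 0.0226
t 18.5 p [0.4493 0.0484 0.2069] F [-1.16 -1.45  0.81] op 0.0226 q [-0.2   0.57  0.08  1.58  0.19  0.34] x [-0.718  0.483  0.5  ] z [-0.416  0.278 -0.866]
tip z 0.1688 rad 0.0460 ang-EAR 188.0 ideal 187.5
roterr deg [-0.07 -0.02 -0.03]
err world mm [-0.2 -0.3  0.2]
[-0.02  0.43 -0.01]
[0.02 0.43 0.01]
[0.05 0.43 0.03]
[0.08 0.42 0.05]
[0.12 0.41 0.07]
```

```bash
python3 -m inch '[{"x":-0.02,"y":0.43,"z":-0.01,"wx":0,"wy":0,"wz":0,"hand":0},{"x":0.02,"y":0.43,"z":0.01,"wx":0,"wy":0,"wz":0,"hand":0},{"x":0.05,"y":0.43,"z":0.03,"wx":0,"wy":0,"wz":0,"hand":0},{"x":0.08,"y":0.42,"z":0.05,"wx":0,"wy":0,"wz":0,"hand":0},{"x":0.12,"y":0.41,"z":0.07,"wx":0,"wy":0,"wz":0,"hand":0}]'
python3 circ.py 8 .169 -.0015
```

```text
t: 19.12
tcp_pos: [0.4586, 0.0678, 0.2068]
eef_rot: [-0.768, -2.518, -0.204]
contact_force: [0.7, -0.7, 0.4]
opening: 0.0226
t 19.125 p [0.4586 0.0678 0.2068] F [ 0.65 -0.71  0.45] op 0.0226 q [-0.16  0.58  0.11  1.58  0.21  0.38] x [-0.718  0.483  0.5  ] z [-0.416  0.278 -0.866]
tip z 0.1687 rad 0.0460 ang-EAR 215.0 ideal 214.28571428571428
roterr deg [-0.06 -0.02 -0.03]
err world mm [-0.1 -0.5  0.3]
[0.15 0.39 0.09]
[0.18 0.38 0.1 ]
[0.21 0.35 0.12]
[0.24 0.33 0.14]
[0.26 0.3  0.15]
```

```bash
python3 -m inch '[{"x":0.15,"y":0.39,"z":0.09,"wx":0,"wy":0,"wz":0,"hand":0},{"x":0.18,"y":0.38,"z":0.105,"wx":0,"wy":0,"wz":0,"hand":0},{"x":0.21,"y":0.35,"z":0.12,"wx":0,"wy":0,"wz":0,"hand":0},{"x":0.24,"y":0.33,"z":0.14,"wx":0,"wy":0,"wz":0,"hand":0},{"x":0.26,"y":0.3,"z":0.155,"wx":0,"wy":0,"wz":0,"hand":0}]'
python3 circ.py 9 .169 -.0015
python3 - <<'E'
from h import *
cv2.imwrite('pics/s15.png',ctrl.capture('scene')[:,:,::-1]);crop('pics/s15.png','pics/s15c.png',285,180,100,75,8)
E
```

```text
t: 19.75
tcp_pos: [0.4582, 0.089, 0.2067]
eef_rot: [-0.768, -2.518, -0.204]
contact_force: [0.2, -1.8, 0.2]
opening: 0.0226
t 19.75 p [0.4582 0.089  0.2067] F [ 0.2  -1.82  0.15] op 0.0226 q [-0.13  0.58  0.1   1.57  0.22  0.41] x [-0.718  0.483  0.5  ] z [-0.416  0.278 -0.866]
tip z 0.1687 rad 0.0461 ang-EAR 241.7 ideal 241.07142857142856
roterr deg [-0.06 -0.03 -0.03]
err world mm [ 0.1 -0.5  0.3]
[0.29 0.27 0.17]
[0.31 0.24 0.18]
[0.33 0.21 0.19]
[0.34 0.17 0.2 ]
[0.35 0.13 0.2 ]
```

View pics/s15c.png

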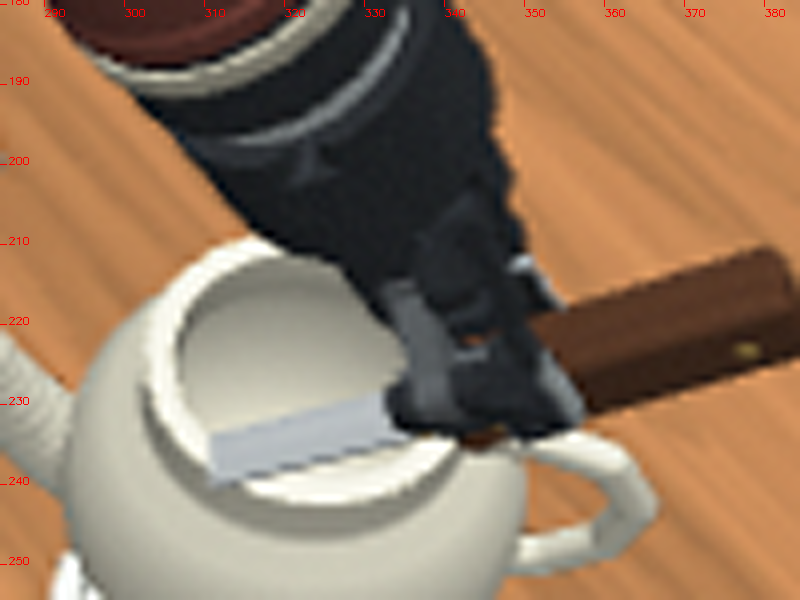

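```bash
python3 -m inch '[{"x":0.29,"y":0.27,"z":0.17,"wx":0,"wy":0,"wz":0,"hand":0},{"x":0.31,"y":0.24,"z":0.18,"wx":0,"wy":0,"wz":0,"hand":0},{"x":0.33,"y":0.21,"z":0.19,"wx":0,"wy":0,"wz":0,"hand":0},{"x":0.34,"y":0.17,"z":0.2,"wx":0,"wy":0,"wz":0,"hand":0},{"x":0.35,"y":0.13,"z":0.205,"wx":0,"wy":0,"wz":0,"hand":0}]'
python3 circ.py 10 .169 -.0015
```

```text
t: 20.42
tcp_pos: [0.4482, 0.1079, 0.2066]
eef_rot: [-0.768, -2.518, -0.204]
contact_force: [0.5, -0.5, 0.5]
opening: 0.0226
t 20.425 p [0.4482 0.1079 0.2066] F [ 0.51 -0.49  0.53] op 0.0226 q [-0.1   0.56  0.07  1.55  0.24  0.44] x [-0.718  0.483  0.5  ] z [-0.416  0.278 -0.866]
tip z 0.1686 rad 0.0461 ang-EAR 268.5 ideal 267.85714285714283
roterr deg [-0.06 -0.03 -0.03]
err world mm [ 0.2 -0.5  0.4]
[0.36 0.09 0.21]
[0.37 0.05 0.21]
[0.37 0.01 0.22]
[ 0.37 -0.03  0.21]
[ 0.37 -0.07  0.21]
```

```bash
python3 -m inch '[{"x":0.36,"y":0.09,"z":0.21,"wx":0,"wy":0,"wz":0,"hand":0},{"x":0.37,"y":0.05,"z":0.21,"wx":0,"wy":0,"wz":0,"hand":0},{"x":0.37,"y":0.01,"z":0.215,"wx":0,"wy":0,"wz":0,"hand":0},{"x":0.37,"y":-0.03,"z":0.215,"wx":0,"wy":0,"wz":0,"hand":0},{"x":0.37,"y":-0.07,"z":0.21,"wx":0,"wy":0,"wz":0,"hand":0}]'
python3 circ.py 11 .169 -.0015
```

```text
t: 21.05
tcp_pos: [0.4307, 0.1201, 0.2067]
eef_rot: [-0.768, -2.518, -0.204]
contact_force: [-0.0, -0.2, 0.2]
opening: 0.0227
t 21.05 p [0.4307 0.1201 0.2067] F [-0.01 -0.2   0.16] op 0.0227 q [-0.08  0.52  0.01  1.53  0.25  0.45] x [-0.718  0.483  0.501] z [-0.416  0.278 -0.866]
tip z 0.1686 rad 0.0460 ang-EAR 295.2 ideal 294.6428571428571
roterr deg [-0.07 -0.03 -0.03]
err world mm [ 0.4 -0.1  0.4]
[ 0.36 -0.11  0.21]
[ 0.35 -0.14  0.2 ]
[ 0.34 -0.18  0.2 ]
[ 0.32 -0.22  0.19]
[ 0.3  -0.25  0.18]
```

```bash
python3 -m inch '[{"x":0.36,"y":-0.11,"z":0.205,"wx":0,"wy":0,"wz":0,"hand":0},{"x":0.35,"y":-0.14,"z":0.205,"wx":0,"wy":0,"wz":0,"hand":0},{"x":0.34,"y":-0.18,"z":0.195,"wx":0,"wy":0,"wz":0,"hand":0},{"x":0.32,"y":-0.22,"z":0.185,"wx":0,"wy":0,"wz":0,"hand":0},{"x":0.3,"y":-0.25,"z":0.175,"wx":0,"wy":0,"wz":0,"hand":0}]'
python3 circ.py 12 .169 -.0015
```

```text
t: 21.68
tcp_pos: [0.4097, 0.1232, 0.2067]
eef_rot: [-0.768, -2.518, -0.204]
contact_force: [0.5, -0.5, 0.4]
opening: 0.0226
t 21.675 p [0.4097 0.1232 0.2067] F [ 0.53 -0.48  0.44] op 0.0226 q [-0.08  0.48 -0.06  1.5   0.25  0.45] x [-0.718  0.483  0.501] z [-0.416  0.278 -0.866]
tip z 0.1686 rad 0.0460 ang-EAR 321.9 ideal 321.4285714285714
roterr deg [-0.07 -0.03 -0.03]
err world mm [0.4 0.  0.4]
[ 0.28 -0.28  0.16]
[ 0.26 -0.31  0.15]
[ 0.23 -0.34  0.13]
[ 0.2  -0.36  0.12]
[ 0.17 -0.38  0.1 ]
```

```bash
python3 -m inch '[{"x":0.28,"y":-0.28,"z":0.16,"wx":0,"wy":0,"wz":0,"hand":0},{"x":0.26,"y":-0.31,"z":0.15,"wx":0,"wy":0,"wz":0,"hand":0},{"x":0.23,"y":-0.34,"z":0.135,"wx":0,"wy":0,"wz":0,"hand":0},{"x":0.2,"y":-0.36,"z":0.12,"wx":0,"wy":0,"wz":0,"hand":0},{"x":0.17,"y":-0.38,"z":0.1,"wx":0,"wy":0,"wz":0,"hand":0}]'
python3 circ.py 13 .169 -.0015
```

```text
t: 22.3
tcp_pos: [0.3894, 0.1166, 0.2067]
eef_rot: [-0.768, -2.518, -0.204]
contact_force: [1.2, 1.9, 0.9]
opening: 0.0227
t 22.3 p [0.3894 0.1166 0.2067] F [1.24 1.87 0.85] op 0.0227 q [-0.09  0.45 -0.12  1.48  0.24  0.44] x [-0.718  0.483  0.501] z [-0.416  0.278 -0.866]
tip z 0.1686 rad 0.0461 ang-EAR 348.7 ideal 348.21428571428567
roterr deg [-0.06 -0.04 -0.03]
err world mm [0.4 0.1 0.4]
[ 0.14 -0.4   0.08]
[ 0.11 -0.41  0.06]
[ 0.07 -0.42  0.04]
[ 0.04 -0.43  0.02]
[ 0.   -0.43  0.  ]
```

```bash
python3 -m inch '[{"x":0.14,"y":-0.4,"z":0.08,"wx":0,"wy":0,"wz":0,"hand":0},{"x":0.11,"y":-0.41,"z":0.06,"wx":0,"wy":0,"wz":0,"hand":0},{"x":0.07,"y":-0.42,"z":0.04,"wx":0,"wy":0,"wz":0,"hand":0},{"x":0.04,"y":-0.43,"z":0.02,"wx":0,"wy":0,"wz":0,"hand":0},{"x":0,"y":-0.43,"z":0,"wx":0,"wy":0,"wz":0,"hand":0}]'
python3 circ.py 14 .169 -.0015
```

```text
t: 22.92
tcp_pos: [0.3744, 0.1015, 0.2068]
eef_rot: [-0.768, -2.518, -0.204]
contact_force: [1.5, 0.8, 0.2]
opening: 0.0224
t 22.925 p [0.3744 0.1015 0.2068] F [1.47 0.76 0.21] op 0.0224 q [-0.13  0.42 -0.16  1.47  0.23  0.41] x [-0.718  0.483  0.501] z [-0.416  0.278 -0.866]
tip z 0.1687 rad 0.0460 ang-EAR 15.5 ideal 375.0
roterr deg [-0.06 -0.04 -0.04]
err world mm [0.2 0.3 0.3]
[-0.03 -0.43 -0.02]
[-0.06 -0.42 -0.04]
[-0.1  -0.41 -0.06]
[-0.13 -0.4  -0.08]
[-0.16 -0.39 -0.09]
```

```bash
python3 -m inch '[{"x":0.25,"y":-0.2,"z":-0.43,"wx":0,"wy":0,"wz":0,"hand":0},{"x":1,"y":0,"z":-1.73,"wx":0,"wy":0,"wz":0,"hand":0},{"x":2,"y":0,"z":-3.46,"wx":0,"wy":0,"wz":0,"hand":0},{"x":2.2,"y":0,"z":-3.8,"wx":0,"wy":0,"wz":0,"hand":0},{"x":2,"y":0,"z":-3.46,"wx":0,"wy":0,"wz":0,"hand":0}]'
python3 - <<'E'
from h import *
rep(); cv2.imwrite('pics/s16.png',ctrl.capture('scene')[:,:,::-1]);crop('pics/s16.png','pics/s16c.png',270,150,130,100,6)
plan([.5409,-.2977,.2],Rk(YAW,0),8)
E
```

```text
t: 23.55
tcp_pos: [0.3733, 0.1001, 0.3572]
eef_rot: [-0.768, -2.518, -0.204]
contact_force: [1.0, 0.5, -1.1]
opening: 0.0227
t 23.55 p [0.3733 0.1001 0.3572] F [ 0.97  0.53 -1.06] op 0.0227 q [-0.13  0.35  0.13  1.83  0.22  0.41] x [-0.718  0.484  0.5  ] z [-0.416  0.278 -0.866]
0 sh [-4.91 -2.96 -0.5 ] rot [ 0.01 -3.73  0.  ]
1 sh [-4.93 -2.96 -0.17] rot [ 0.01 -3.73  0.  ]
2 sh [-4.93 -2.96  0.15] rot [ 0.01 -3.73  0.  ]
3 sh [-4.91 -2.96  0.47] rot [ 0.01 -3.73  0.  ]
4 sh [-4.87 -2.96  0.79] rot [ 0.01 -3.73  0.  ]
5 sh [-4.81 -2.96  1.1 ] rot [ 0.01 -3.73  0.  ]
6 sh [-4.73 -2.96  1.41] rot [ 0.01 -3.73  0.  ]
7 sh [-4.63 -2.96  1.72] rot [ 0.01 -3.73  0.  ]
```

View pics/s16c.png

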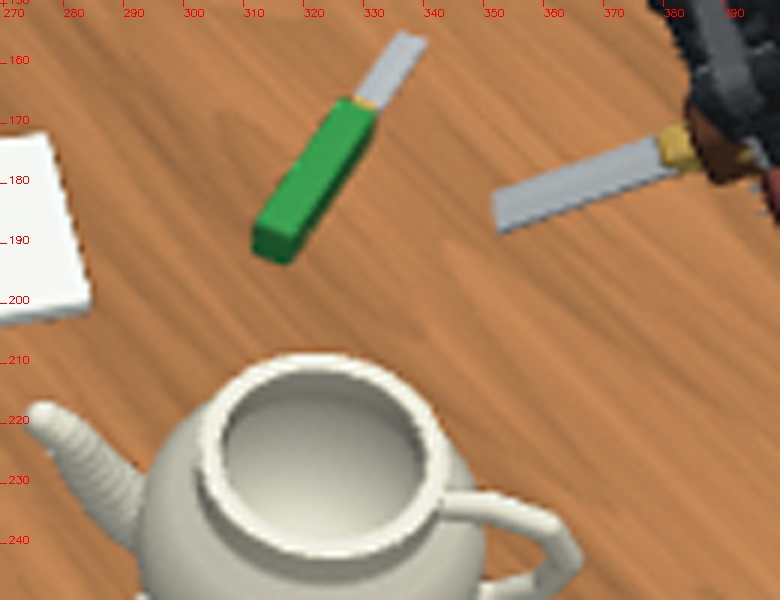

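```bash
python3 -m inch '[{"x":-4.9,"y":-2.9,"z":-0.5,"wx":0,"wy":-3.7,"wz":0,"hand":0},{"x":-4.9,"y":-3,"z":-0.2,"wx":0,"wy":-3.7,"wz":0,"hand":0},{"x":-4.9,"y":-3,"z":0.2,"wx":0,"wy":-3.7,"wz":0,"hand":0},{"x":-4.9,"y":-3,"z":0.5,"wx":0,"wy":-3.7,"wz":0,"hand":0},{"x":-4.9,"y":-3,"z":0.8,"wx":0,"wy":-3.7,"wz":0,"hand":0}]'
python3 - <<'E'
from h import *
rep(); plan([.5409,-.2977,.14],Rk(YAW,0),4)
E
```

```text
t: 24.22
tcp_pos: [0.4766, -0.1503, 0.2531]
eef_rot: [-0.86, -2.821, -0.084]
contact_force: [1.0, 0.1, -1.3]
opening: 0.0224
t 24.225 p [ 0.4766 -0.1503  0.2531] F [ 1.04  0.15 -1.26] op 0.0224 q [-0.47  0.4   0.07  1.44  0.02  0.12] x [-0.813  0.547  0.198] z [-0.166  0.109 -0.98 ]
0 sh [-3.88 -2.16  2.1 ] rot [-0.02 -2.86 -0.  ]
1 sh [-3.77 -2.16  2.29] rot [-0.02 -2.86 -0.  ]
2 sh [-3.65 -2.16  2.48] rot [-0.02 -2.86 -0.  ]
3 sh [-3.53 -2.16  2.65] rot [-0.02 -2.86 -0.  ]
```

```bash
python3 -m inch '[{"x":-3.9,"y":-2.15,"z":2.1,"wx":0,"wy":-2.9,"wz":0,"hand":0},{"x":-3.8,"y":-2.15,"z":2.3,"wx":0,"wy":-2.9,"wz":0,"hand":0},{"x":-3.6,"y":-2.15,"z":2.5,"wx":0,"wy":-2.8,"wz":0,"hand":0},{"x":-3.5,"y":-2.15,"z":2.6,"wx":0,"wy":-2.8,"wz":0,"hand":0},{"x":0,"y":0,"z":0,"wx":0,"wy":0,"wz":0,"hand":0}]'
python3 - <<'E'
from h import *
rep(); plan([.5409,-.2977,.0145],Rk(YAW,0),1)
E
```

```text
t: 24.85
tcp_pos: [0.539, -0.2964, 0.1382]
eef_rot: [-0.917, -2.998, -0.0]
contact_force: [-1.1, -0.5, -1.1]
opening: 0.0227
t 24.85 p [ 0.539  -0.2964  0.1382] F [-1.08 -0.48 -1.14] op 0.0227 q [-0.62  0.52 -0.03  1.03 -0.   -0.03] x [-0.829  0.559  0.006] z [-0.006  0.002 -1.   ]
0 sh [-0.3   0.02 12.37] rot [-0.09 -0.33 -0.12]
```

```bash
python3 -m inch '[{"x":-0.3,"y":0,"z":3.5,"wx":-0.1,"wy":-0.3,"wz":-0.1,"hand":0},{"x":0,"y":0,"z":3.5,"wx":0,"wy":0,"wz":0,"hand":0},{"x":0,"y":0,"z":2.5,"wx":0,"wy":0,"wz":0,"hand":0},{"x":0,"y":0,"z":1.3,"wx":0,"wy":0,"wz":0,"hand":0},{"x":0,"y":0,"z":0,"wx":0,"wy":0,"wz":0,"hand":0}]'
python3 - <<'E'
from h import *
rep(); plan([.5409,-.2977,.0138],Rk(YAW,0),1)
cv2.imwrite('pics/s17.png',ctrl.capture('scene')[:,:,::-1]);crop('pics/s17.png','pics/s17c.png',195,150,100,70,8)
E
```

```text
t: 25.48
tcp_pos: [0.5427, -0.2966, 0.0326]
eef_rot: [0.912, 3.005, 0.0]
contact_force: [0.6, 1.2, -1.3]
opening: 0.0227
t 25.475 p [ 0.5427 -0.2966  0.0326] F [ 0.6   1.16 -1.26] op 0.0227 q [-0.62  0.62 -0.15  0.79  0.   -0.03] x [-0.831  0.556 -0.002] z [ 0.002 -0.    -1.   ]
0 sh [ 0.09 -0.19  1.88] rot [0.03 0.09 0.12]
```

View pics/s17c.png

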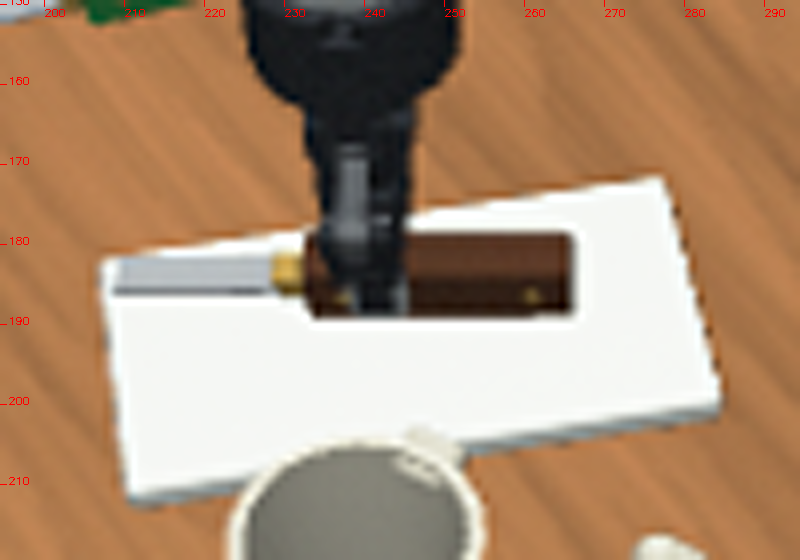

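```bash
python3 -m inch '[{"x":0.2,"y":-0.1,"z":0.8,"wx":0,"wy":0.1,"wz":0.1,"hand":0},{"x":0.1,"y":0,"z":0.6,"wx":0,"wy":0,"wz":0,"hand":0},{"x":0,"y":0,"z":0.3,"wx":0,"wy":0,"wz":0,"hand":0},{"x":0,"y":0,"z":0.1,"wx":0,"wy":0,"wz":0,"hand":0},{"x":0,"y":0,"z":0,"wx":0,"wy":0,"wz":0,"hand":0}]'
python3 - <<'E'
from h import *
rep(); plan([.5409,-.2977,.0138],Rk(YAW,0),1)
E
```

```text
t: 26.15
tcp_pos: [0.5401, -0.2964, 0.0148]
eef_rot: [0.915, 3.004, 0.0]
contact_force: [-0.5, -0.1, -0.7]
opening: 0.0226
t 26.15 p [ 0.5401 -0.2964  0.0148] F [-0.5  -0.11 -0.65] op 0.0226 q [-0.62  0.64 -0.18  0.75  0.   -0.03] x [-0.83   0.558 -0.001] z [ 0.001 -0.    -1.   ]
0 sh [-0.13 -0.07  0.1 ] rot [0.02 0.07 0.  ]
```

```bash
python3 -m inch '[{"x":0,"y":0,"z":0.08,"wx":0,"wy":0,"wz":0,"hand":0},{"x":0,"y":0,"z":0.03,"wx":0,"wy":0,"wz":0,"hand":0},{"x":0,"y":0,"z":0,"wx":0,"wy":0,"wz":0,"hand":0.3},{"x":0,"y":0,"z":0,"wx":0,"wy":0,"wz":0,"hand":0.5},{"x":0,"y":0,"z":0,"wx":0,"wy":0,"wz":0,"hand":0.6}]'
python3 - <<'E'
from h import *
rep()
cv2.imwrite('pics/s18.png',ctrl.capture('scene')[:,:,::-1]);crop('pics/s18.png','pics/s18c.png',195,150,100,70,8)
E
```

```text
t: 26.78
tcp_pos: [0.5401, -0.2964, 0.0137]
eef_rot: [0.915, 3.004, 0.0]
contact_force: [-1.2, 0.5, 0.2]
opening: 0.0509
t 26.775 p [ 0.5401 -0.2964  0.0137] F [-1.19  0.45  0.19] op 0.0509 q [-0.62  0.64 -0.18  0.75  0.   -0.03] x [-0.83   0.558 -0.001] z [ 0.001 -0.    -1.   ]
```

View pics/s18c.png

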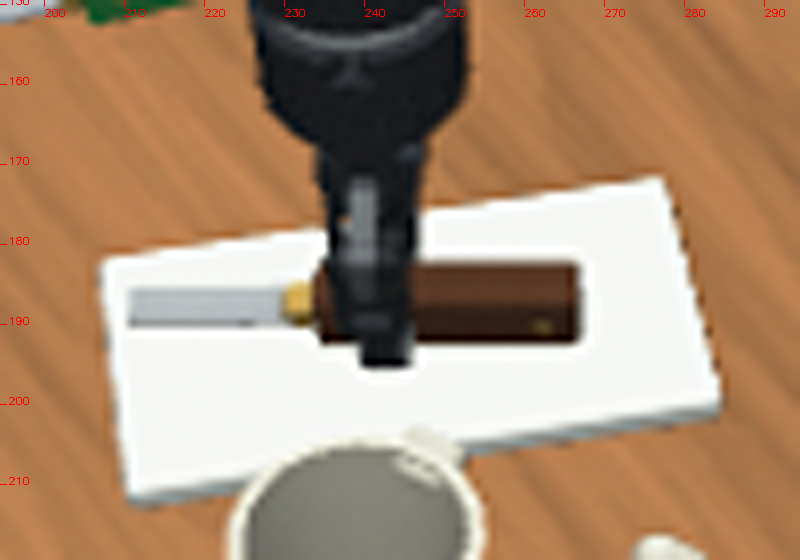

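```bash
python3 -m inch '[{"x":0,"y":0,"z":-2,"wx":0,"wy":0,"wz":0,"hand":0.6},{"x":0,"y":0,"z":-5.5,"wx":0,"wy":0,"wz":0,"hand":0.6},{"x":0,"y":0,"z":-6,"wx":0,"wy":0,"wz":0,"hand":0.6},{"x":0,"y":0,"z":-6,"wx":0,"wy":0,"wz":0,"hand":0.6},{"x":0,"y":0,"z":-6,"wx":0,"wy":0,"wz":0,"hand":0.6}]'
python3 - <<'E'
from h import *
np.set_printoptions(precision=4,suppress=True)
rep(); 
cv2.imwrite('pics/s19.png',ctrl.capture('scene')[:,:,::-1]);crop('pics/s19.png','pics/s19c.png',310,300,135,100,6);crop('pics/s19.png','pics/s19d.png',180,150,120,70,6)
s,p,r=pose(); plan([.5,-.02,.38],r,5); plan([.592,.273,.15],r,6,np.array([.5,-.02,.36]),r)
E
```

```text
t: 27.45
tcp_pos: [0.5395, -0.2961, 0.2708]
eef_rot: [0.915, 3.004, -0.0]
contact_force: [1.0, -1.4, -0.7]
opening: 0.0514
t 27.45 p [ 0.5395 -0.2961  0.2708] F [ 1.04 -1.4  -0.71] op 0.0514 q [-0.62  0.45  0.21  1.33  0.   -0.03] x [-0.83   0.558 -0.002] z [ 0.002 -0.001 -1.   ]
0 sh [ 3.76  4.14 -2.06] rot [0. 0. 0.]
1 sh [ 3.76  4.14 -2.06] rot [0. 0. 0.]
2 sh [ 3.76  4.14 -2.06] rot [0. 0. 0.]
3 sh [ 3.76  4.14 -2.06] rot [0. 0. 0.]
4 sh [ 3.76  4.14 -2.06] rot [0. 0. 0.]
0 sh [1.49 4.91 3.48] rot [0. 0. 0.]
1 sh [1.49 4.91 3.48] rot [0. 0. 0.]
2 sh [1.49 4.91 3.48] rot [0. 0. 0.]
3 sh [1.49 4.91 3.48] rot [0. 0. 0.]
4 sh [1.49 4.91 3.48] rot [0. 0. 0.]
5 sh [1.49 4.91 3.48] rot [0. 0. 0.]
```

View pics/s19c.png

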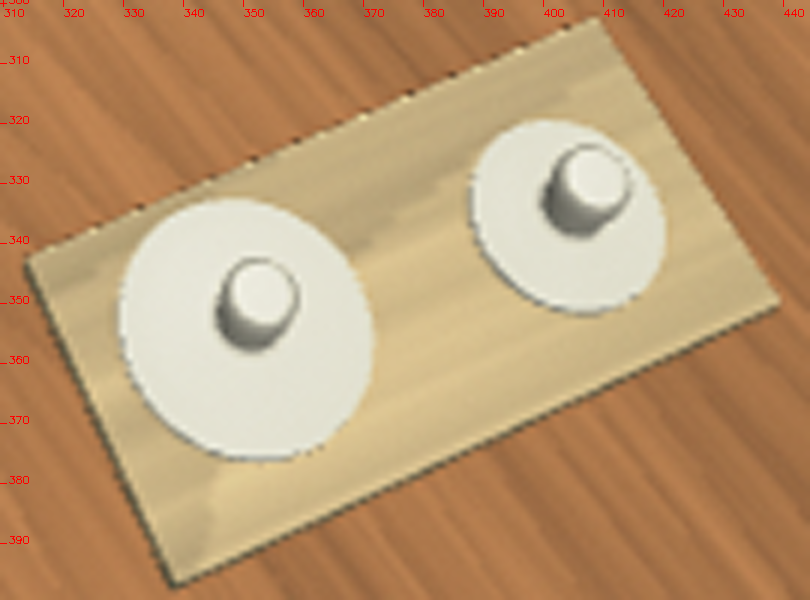

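View pics/s19d.png

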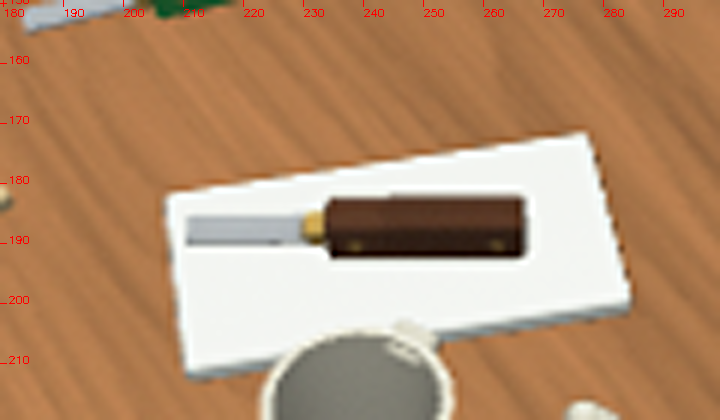

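```bash
python3 - <<'E'
from h import *
np.set_printoptions(precision=4,suppress=True)
print(atz("scene",353.3,349.1,.071),atz("scene",350.4,354.4,.032))
E
python3 -m inch '[{"x":3.6,"y":4,"z":-2.5,"wx":0,"wy":0,"wz":0,"hand":0.6},{"x":3.8,"y":4.1,"z":-2,"wx":0,"wy":0,"wz":0,"hand":0.6},{"x":3.8,"y":4.1,"z":-2,"wx":0,"wy":0,"wz":0,"hand":0.6},{"x":3.8,"y":4.1,"z":-2,"wx":0,"wy":0,"wz":0,"hand":0.6},{"x":3.8,"y":4.1,"z":-1,"wx":0,"wy":0,"wz":0,"hand":0.6}]'
python3 - <<'E'
from h import *
rep();s,p,r=pose();  plan([.592,.2735,.15],r,6)
E
```

```text
[0.5921 0.2757 0.071 ] [0.5927 0.2758 0.032 ]
t: 28.12
tcp_pos: [0.4971, -0.0205, 0.3647]
eef_rot: [0.915, 3.002, 0.001]
contact_force: [0.4, -0.2, -0.4]
opening: 0.0515
t 28.125 p [ 0.4971 -0.0205  0.3647] F [ 0.35 -0.2  -0.41] op 0.0515 q [-0.19  0.2   0.1   1.47  0.    0.4 ] x [-0.83   0.558 -0.003] z [ 0.003 -0.001 -1.   ]
0 sh [1.43 4.94 3.58] rot [0. 0. 0.]
1 sh [1.43 4.94 3.58] rot [0. 0. 0.]
2 sh [1.43 4.94 3.58] rot [0. 0. 0.]
3 sh [1.43 4.94 3.58] rot [0. 0. 0.]
4 sh [1.43 4.94 3.58] rot [0. 0. 0.]
5 sh [1.43 4.94 3.58] rot [0. 0. 0.]
```

```bash
python3 -m inch '[{"x":1.6,"y":5.5,"z":1,"wx":0,"wy":0,"wz":0,"hand":0.6},{"x":1.6,"y":5.5,"z":2,"wx":0,"wy":0,"wz":0,"hand":0.6},{"x":1.6,"y":5.5,"z":2,"wx":0,"wy":0,"wz":0,"hand":0.6},{"x":1.6,"y":5.5,"z":2,"wx":0,"wy":0,"wz":0,"hand":0.6},{"x":1.5,"y":5.2,"z":3,"wx":0,"wy":0,"wz":0,"hand":0.6}]'
python3 - <<'E'
from h import *
rep();s,p,r=pose();  plan([.5921,.2745,.1],Rk(YAW),4)
E
```

```text
t: 28.75
tcp_pos: [0.5844, 0.2499, 0.2635]
eef_rot: [0.915, 3.003, 0.002]
contact_force: [0.7, -1.2, 1.4]
opening: 0.0513
t 28.75 p [0.5844 0.2499 0.2635] F [ 0.68 -1.21  1.38] op 0.0513 q [ 0.29  0.49  0.26  1.34 -0.    0.88] x [-0.83   0.557 -0.002] z [ 0.003  0.    -1.   ]
0 sh [0.19 0.61 4.09] rot [0.03 0.03 0.  ]
1 sh [0.19 0.61 4.09] rot [0.03 0.03 0.  ]
2 sh [0.19 0.62 4.09] rot [0.03 0.03 0.  ]
3 sh [0.19 0.62 4.09] rot [0.03 0.03 0.  ]
```

```bash
python3 -m inch '[{"x":0.2,"y":0.6,"z":4,"wx":0,"wy":0,"wz":0,"hand":0.6},{"x":0.2,"y":0.6,"z":4,"wx":0.1,"wy":0.1,"wz":0,"hand":0.6},{"x":0.2,"y":0.6,"z":4,"wx":0,"wy":0,"wz":0,"hand":0.6},{"x":0.2,"y":0.6,"z":4,"wx":0,"wy":0,"wz":0,"hand":0.6},{"x":0,"y":0,"z":0,"wx":0,"wy":0,"wz":0,"hand":0.6}]'
python3 - <<'E'
from h import *
rep();s,p,r=pose();  plan([.5921,.2745,.034],Rk(YAW),1)
cv2.imwrite('pics/s20.png',ctrl.capture('scene')[:,:,::-1]);crop('pics/s20.png','pics/s20c.png',300,280,130,100,6)
E
```

```text
t: 29.38
tcp_pos: [0.588, 0.2715, 0.1006]
eef_rot: [-0.913, -3.0, 0.007]
contact_force: [0.3, -0.7, 0.9]
opening: 0.0513
t 29.375 p [0.588  0.2715 0.1006] F [ 0.25 -0.74  0.88] op 0.0513 q [ 0.32  0.61  0.03  1.   -0.    0.91] x [-0.83   0.557  0.004] z [-0.007 -0.003 -1.   ]
0 sh [-0.21  0.52  6.65] rot [-0.34 -0.25  0.03]
```

View pics/s20c.png

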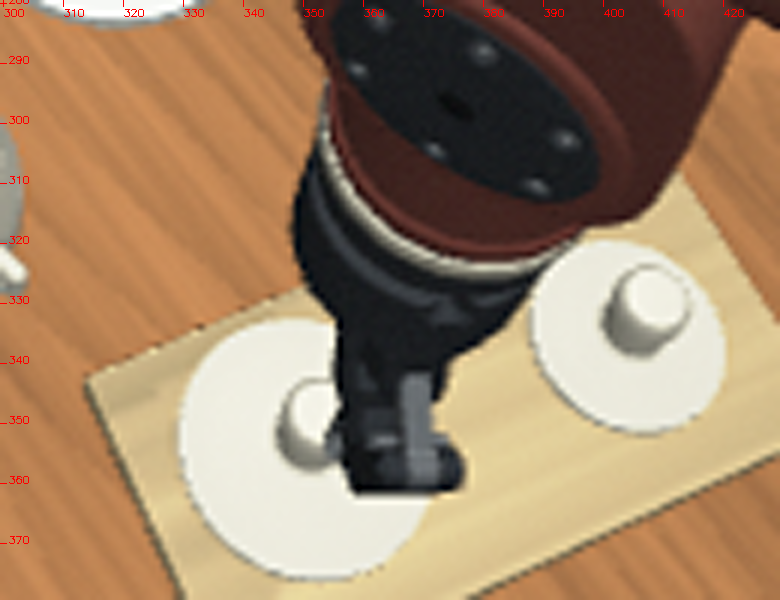

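```bash
python3 -m inch '[{"x":-0.2,"y":0.5,"z":1,"wx":-0.2,"wy":-0.2,"wz":0,"hand":0.6},{"x":0,"y":0,"z":1.2,"wx":0,"wy":0,"wz":0,"hand":0.6},{"x":0,"y":0,"z":0.5,"wx":0,"wy":0,"wz":0,"hand":0.6},{"x":0,"y":0,"z":0,"wx":0,"wy":0,"wz":0,"hand":0.6},{"x":0,"y":0,"z":0,"wx":0,"wy":0,"wz":0,"hand":0.6}]'
python3 - <<'E'
from h import *
rep();s,p,r=pose();  plan([.5921,.2745,.034],Rk(YAW),1)
cv2.imwrite('pics/s21.png',ctrl.capture('scene')[:,:,::-1]);crop('pics/s21.png','pics/s21c.png',310,310,90,70,8)
print(proj("scene",p),proj("scene",[.5921,.2745,.071]))
E
```

```text
t: 30.05
tcp_pos: [0.595, 0.2751, 0.0768]
eef_rot: [0.915, 3.002, 0.002]
contact_force: [-0.2, -0.2, -0.2]
opening: 0.0512
t 30.05 p [0.595  0.2751 0.0768] F [-0.17 -0.2  -0.24] op 0.0512 q [ 0.32  0.64  0.01  0.94 -0.    0.91] x [-0.83   0.558 -0.003] z [ 0.004  0.    -1.   ]
0 sh [ 0.22 -0.22  4.28] rot [0.14 0.18 0.  ]
[352.51195983 348.82128806] [352.93267385 348.65639933]
```

View pics/s21c.png

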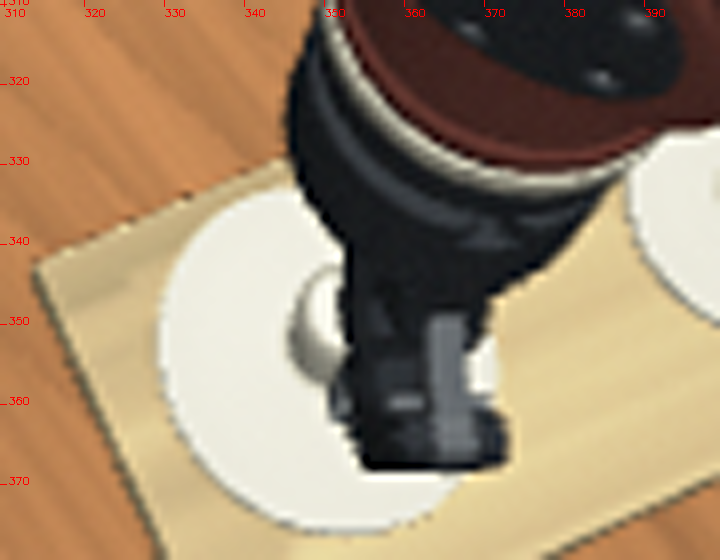

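```bash
python3 -m inch '[{"x":0.2,"y":-0.2,"z":1,"wx":0.1,"wy":0.1,"wz":0,"hand":0.6},{"x":0,"y":0,"z":1.5,"wx":0,"wy":0,"wz":0,"hand":0.6},{"x":0,"y":0,"z":1.2,"wx":0,"wy":0,"wz":0,"hand":0.6},{"x":0,"y":0,"z":0.4,"wx":0,"wy":0,"wz":0,"hand":0.6},{"x":0,"y":0,"z":0,"wx":0,"wy":0,"wz":0,"hand":0.6}]'
python3 - <<'E'
from h import *
rep();s,p,r=pose();  plan([.5921,.2745,.034],Rk(YAW),1)
cv2.imwrite('pics/s22.png',ctrl.capture('scene')[:,:,::-1]);crop('pics/s22.png','pics/s22c.png',310,310,90,70,8)
E
```

```text
t: 30.72
tcp_pos: [0.592, 0.2744, 0.0351]
eef_rot: [0.916, 3.004, -0.0]
contact_force: [0.3, -0.0, -0.8]
opening: 0.0513
t 30.725 p [0.592  0.2744 0.0351] F [ 0.27 -0.03 -0.83] op 0.0513 q [ 0.32  0.67 -0.04  0.85 -0.    0.91] x [-0.83   0.558 -0.001] z [ 0.001 -0.    -1.   ]
0 sh [-0.01  0.01  0.11] rot [-0.    0.04  0.  ]
```

View pics/s22c.png

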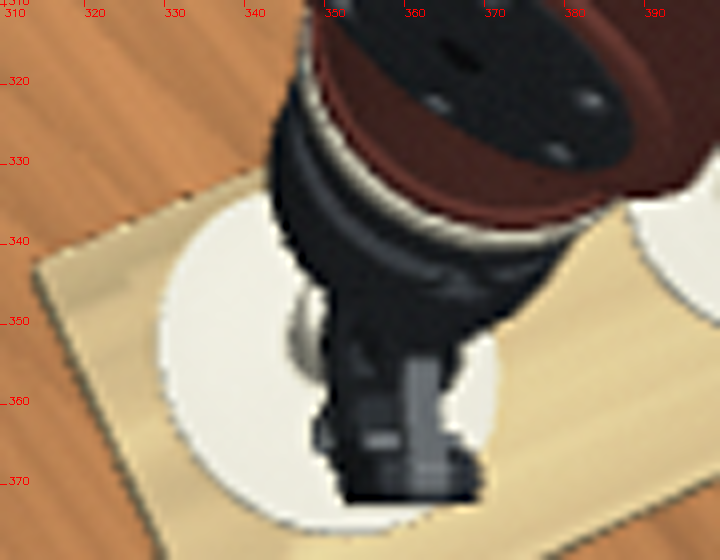

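```bash
python3 -m inch '[{"x":0,"y":0,"z":0,"wx":0,"wy":0,"wz":0,"hand":0.5},{"x":0,"y":0,"z":0,"wx":0,"wy":0,"wz":0,"hand":0.4},{"x":0,"y":0,"z":0,"wx":0,"wy":0,"wz":0,"hand":0.3},{"x":0,"y":0,"z":0,"wx":0,"wy":0,"wz":0,"hand":0},{"x":0,"y":0,"z":0,"wx":0,"wy":0,"wz":0,"hand":0}]'
python3 - <<'E'
from h import *
rep()
cv2.imwrite('pics/s23.png',ctrl.capture('scene')[:,:,::-1]);crop('pics/s23.png','pics/s23c.png',310,310,90,70,8)
E
```

```text
t: 31.4
tcp_pos: [0.5924, 0.2746, 0.0361]
eef_rot: [0.915, 3.003, 0.001]
contact_force: [-1.2, -0.5, 5.8]
opening: 0.0251
t 31.4 p [0.5924 0.2746 0.0361] F [-1.17 -0.54  5.78] op 0.0251 q [ 0.32  0.67 -0.04  0.86 -0.    0.91] x [-0.83   0.558 -0.002] z [ 0.002 -0.    -1.   ]
```

View pics/s23c.png

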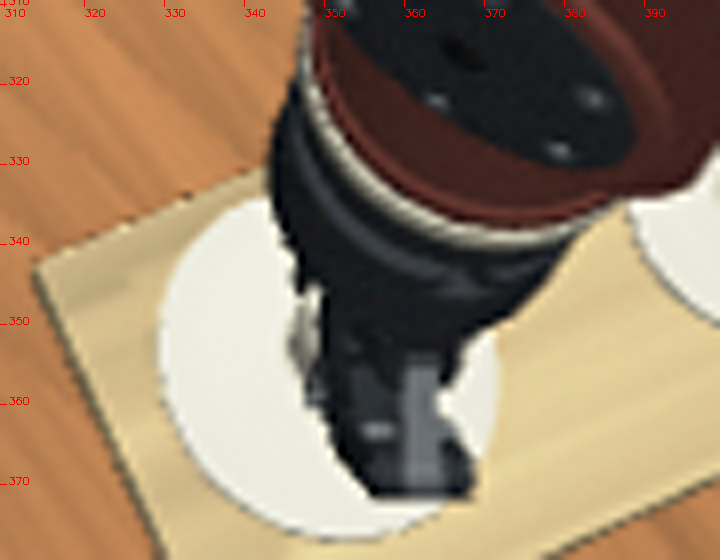

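```bash
python3 -m inch '[{"x":0,"y":0,"z":-0.5,"wx":0,"wy":0,"wz":0,"hand":0},{"x":0,"y":0,"z":-2,"wx":0,"wy":0,"wz":0,"hand":0},{"x":0,"y":0,"z":-4,"wx":0,"wy":0,"wz":0,"hand":0},{"x":0,"y":0,"z":-5,"wx":0,"wy":0,"wz":0,"hand":0},{"x":0,"y":0,"z":-5,"wx":0,"wy":0,"wz":0,"hand":0}]'
python3 - <<'E'
from h import *
rep()
cv2.imwrite('pics/s24.png',ctrl.capture('scene')[:,:,::-1]);crop('pics/s24.png','pics/s24c.png',290,240,130,110,6)
s,p,r=pose(); plan([*M,.30],Rk(YAW),5)
E
```

```text
t: 32.08
tcp_pos: [0.5916, 0.2744, 0.2019]
eef_rot: [0.916, 3.004, -0.0]
contact_force: [0.2, 0.6, -1.3]
opening: 0.0252
t 32.075 p [0.5916 0.2744 0.2019] F [ 0.2   0.64 -1.3 ] op 0.0252 q [ 0.32  0.55  0.19  1.22 -0.    0.91] x [-0.83   0.558 -0.001] z [ 0.001 -0.    -1.   ]
0 sh [-1.14 -5.29 -1.84] rot [0.09 0.07 0.  ]
1 sh [-1.14 -5.29 -1.84] rot [0.09 0.07 0.  ]
2 sh [-1.14 -5.3  -1.83] rot [0.09 0.07 0.  ]
3 sh [-1.14 -5.3  -1.82] rot [0.09 0.07 0.  ]
4 sh [-1.14 -5.3  -1.82] rot [0.09 0.07 0.  ]
```

View pics/s24c.png

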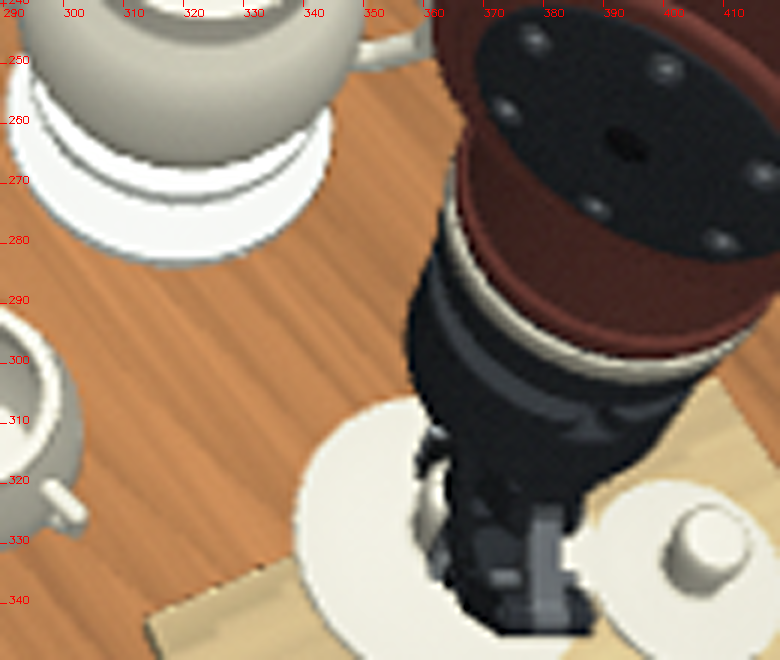

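```bash
python3 -m inch '[{"x":-0.6,"y":-2.5,"z":-4,"wx":0,"wy":0,"wz":0,"hand":0},{"x":-1.2,"y":-5.4,"z":-1.5,"wx":0.1,"wy":0.1,"wz":0,"hand":0},{"x":-1.2,"y":-5.5,"z":-0.5,"wx":0,"wy":0,"wz":0,"hand":0},{"x":-1.2,"y":-5.5,"z":0,"wx":0,"wy":0,"wz":0,"hand":0},{"x":-1,"y":-4.5,"z":1,"wx":0,"wy":0,"wz":0,"hand":0}]'
python3 - <<'E'
from h import *
rep()
s,p,r=pose(); plan([*M,.222],Rk(YAW),3)
E
```

```text
t: 32.75
tcp_pos: [0.504, 0.0497, 0.2512]
eef_rot: [0.916, 3.004, -0.001]
contact_force: [0.6, -0.3, -1.4]
opening: 0.025
t 32.75 p [0.504  0.0497 0.2512] F [ 0.56 -0.26 -1.42] op 0.025 q [-0.05  0.24 -0.14  1.19 -0.    0.55] x [-0.83   0.558 -0.001] z [ 0.    -0.001 -1.   ]
0 sh [-0.19 -0.92  0.97] rot [-0.01  0.02 -0.01]
1 sh [-0.19 -0.92  0.97] rot [-0.01  0.02 -0.01]
2 sh [-0.19 -0.92  0.97] rot [-0.01  0.02 -0.01]
```

```bash
python3 -m inch '[{"x":-0.2,"y":-0.9,"z":0.9,"wx":0,"wy":0,"wz":0,"hand":0},{"x":-0.2,"y":-0.9,"z":0.9,"wx":0,"wy":0,"wz":0,"hand":0},{"x":-0.2,"y":-0.9,"z":0.9,"wx":0,"wy":0,"wz":0,"hand":0},{"x":0,"y":0,"z":0,"wx":0,"wy":0,"wz":0,"hand":0},{"x":0,"y":0,"z":0,"wx":0,"wy":0,"wz":0,"hand":0}]'
python3 - <<'E'
from h import *
rep()
s,p,r=pose(); plan([*M,.183],Rk(YAW),1)
for n in("scene","top"): cv2.imwrite(f'pics/{n}25.png',ctrl.capture(n)[:,:,::-1])
crop('pics/scene25.png','pics/s25c.png',275,160,100,95,8)
crop('pics/top25.png','pics/t25c.png',190,190,90,80,7)
E
```

```text
t: 33.38
tcp_pos: [0.4948, 0.026, 0.2238]
eef_rot: [-0.915, -3.005, 0.001]
contact_force: [0.6, -0.3, -0.8]
opening: 0.0254
t 33.375 p [0.4948 0.026  0.2238] F [ 0.63 -0.26 -0.84] op 0.0254 q [-0.09  0.23 -0.22  1.11 -0.    0.5 ] x [-0.83   0.557  0.001] z [-0.001 -0.001 -1.   ]
0 sh [-0.02 -0.26  4.08] rot [-0.06 -0.03  0.04]
```

View pics/s25c.png

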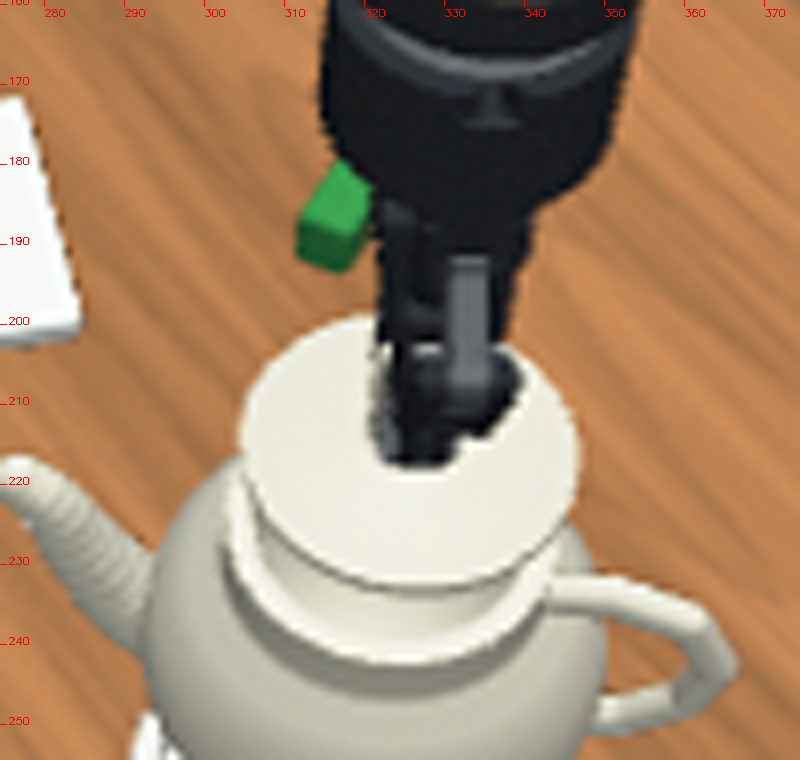

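View pics/t25c.png

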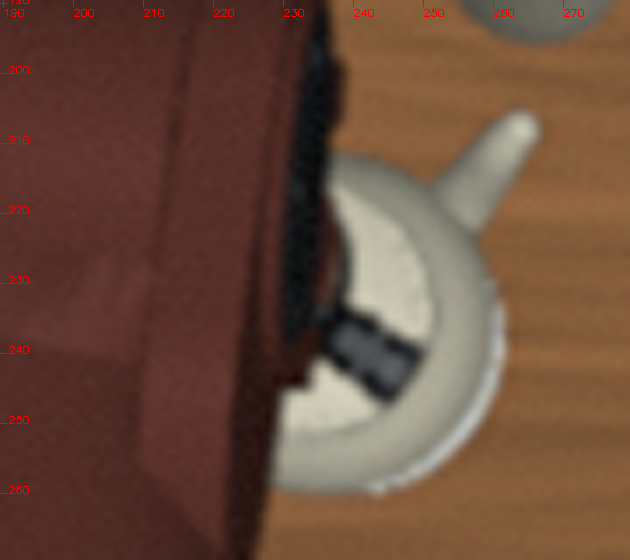

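Run:
```python
from h import *
import scipy.optimize as so
np.set_printoptions(precision=4,suppress=True)
crop('pics/scene25.png','pics/s25d.png',298,192,56,45,14)
crop('pics/s19.png','pics/s19e.png',325,328,52,52,12)
```

```text
(no output)
```

View pics/s25d.png

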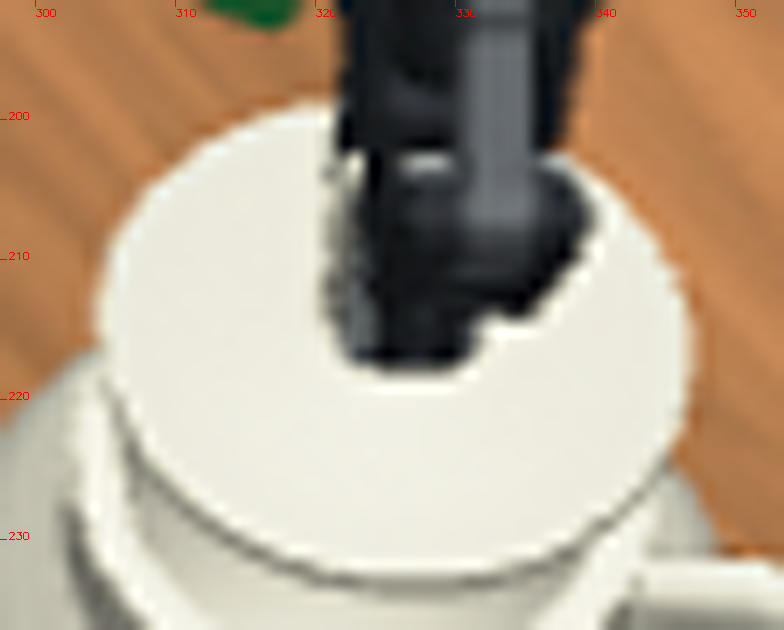

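View pics/s19e.png

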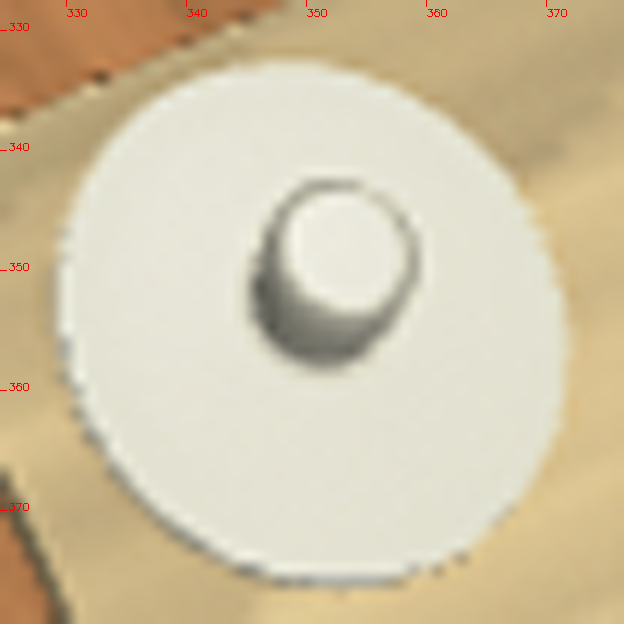

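Run:
```python
from h import *
import scipy.optimize as so
np.set_printoptions(precision=4,suppress=True)
def fit(n,pts,z,r=.049,label=""):
    P=np.array([atz(n,*w,z)[:2] for w in pts])
    c=so.least_squares(lambda c:np.linalg.norm(P-c,axis=1)-r,P.mean(0)).x
    c3=so.least_squares(lambda c:np.linalg.norm(P-c[:2],axis=1)-c[2],[*c,r]).x
    print(label,c,"free",c3,"res mm",(np.linalg.norm(P-c,axis=1)-r)*1000); return c
pts=np.array([(97,310),(150,185),(240,125),(310,103),(640,230),(693,340),(672,440),(575,545),(410,577),(270,540),(150,450)])/14+[297.5,191.5]
for z in (.214,.216,.218): fit("scene",pts,z,label=f"lid held {z}")
pts2=np.array([(58,310),(110,150),(185,85),(285,62),(450,125),(545,235),(568,340),(530,480),(440,565),(330,582),(215,545),(110,440)])/12+[324.5,327.5]
for z in (.027,.029): fit("scene",pts2,z,label=f"lid board {z}")
s,p,r=pose(); print(p)
```

```text
lid held 0.214 [0.4922 0.0249] free [0.4922 0.0249 0.0491] res mm [ 0.5336  0.5949  0.0751  0.2513 -1.2824  0.4988  0.1901  1.2023  0.1577
 -0.9691 -0.5708]
lid held 0.216 [0.4932 0.0259] free [0.4932 0.0259 0.0489] res mm [ 0.4101  0.4564 -0.0729  0.0967 -1.4389  0.3462  0.049   1.0732  0.0433
 -1.0758 -0.6807]
lid held 0.218 [0.4943 0.0269] free [0.4943 0.0269 0.0488] res mm [ 0.2867  0.3179 -0.221  -0.058  -1.5956  0.1934 -0.0921  0.9441 -0.071
 -1.1822 -0.7903]
lid board 0.027 [0.5894 0.2742] free [0.5895 0.2742 0.0487] res mm [ 0.4805 -0.6119 -0.0581 -0.0483 -1.1921  0.0758 -0.4296 -0.661   0.3989
 -0.0709 -0.6316 -1.345 ]
lid board 0.029 [0.5901 0.2744] free [0.5901 0.2744 0.0486] res mm [ 0.3687 -0.7251 -0.1734 -0.1631 -1.3011 -0.0321 -0.5335 -0.7614  0.2972
 -0.1722 -0.7335 -1.449 ]
[0.4948 0.026  0.2239]
```

```bash
python3 -m inch '[{"x":-0.1,"y":-0.25,"z":1,"wx":0,"wy":0,"wz":0,"hand":0},{"x":0,"y":0,"z":1,"wx":0,"wy":0,"wz":0,"hand":0},{"x":0,"y":0,"z":0.7,"wx":0,"wy":0,"wz":0,"hand":0},{"x":0,"y":0,"z":0,"wx":0,"wy":0,"wz":0,"hand":0},{"x":0,"y":0,"z":0,"wx":0,"wy":0,"wz":0,"hand":0}]'
python3 - <<'E'
from h import *
rep()
s,p,r=pose(); plan([.4944,.0234,.183],Rk(YAW),1)
cv2.imwrite('pics/s26.png',ctrl.capture('scene')[:,:,::-1])
crop('pics/s26.png','pics/s26c.png',295,195,60,55,12)
E
```

```text
t: 34.1
tcp_pos: [0.4939, 0.0229, 0.1968]
eef_rot: [-0.916, -3.004, 0.002]
contact_force: [0.5, 1.0, -0.4]
opening: 0.0252
t 34.1 p [0.4939 0.0229 0.1968] F [ 0.53  0.97 -0.42] op 0.0252 q [-0.1   0.25 -0.28  1.05 -0.    0.49] x [-0.83   0.558  0.   ] z [-0.001 -0.001 -1.   ]
0 sh [-0.01  0.07  1.38] rot [-0.07 -0.03  0.  ]
```

View pics/s26c.png

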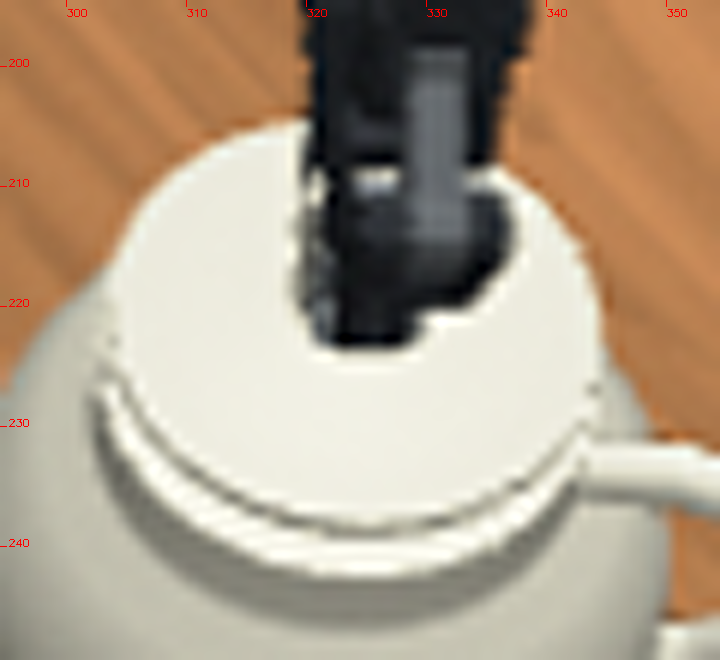

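Run:
```python
from h import *
a=np.linspace(0,2*np.pi,361)
for c in ((.4928,.0233),(.4936,.0239)):
  for z in(.187,.189,.191):
    P=np.array([proj("scene",[c[0]+.049*np.cos(t),c[1]+.049*np.sin(t),z]) for t in a]); print(c,z,P.min(0).round(1),P.max(0).round(1))
```

```text
(0.4928, 0.0233) 0.187 [303.4 205. ] [344.5 238.7]
(0.4928, 0.0233) 0.189 [303.4 204.5] [344.7 238.3]
(0.4928, 0.0233) 0.191 [303.5 204. ] [344.8 237.8]
(0.4936, 0.0239) 0.187 [303.3 205.3] [344.4 239.1]
(0.4936, 0.0239) 0.189 [303.3 204.8] [344.6 238.6]
(0.4936, 0.0239) 0.191 [303.4 204.3] [344.7 238.1]
```

```bash
python3 -m inch '[{"x":0,"y":0.05,"z":0.4,"wx":0,"wy":0,"wz":0,"hand":0},{"x":0,"y":0,"z":0.4,"wx":0,"wy":0,"wz":0,"hand":0},{"x":0,"y":0,"z":0.2,"wx":0,"wy":0,"wz":0,"hand":0},{"x":0,"y":0,"z":0,"wx":0,"wy":0,"wz":0,"hand":0},{"x":0,"y":0,"z":0,"wx":0,"wy":0,"wz":0,"hand":0}]'
python3 - <<'E'
from h import *
rep()
s,p,r=pose(); plan([.4944,.0234,.183],Rk(YAW),1)
E
```

```text
t: 34.78
tcp_pos: [0.4942, 0.0233, 0.1868]
eef_rot: [-0.916, -3.004, 0.002]
contact_force: [-0.4, -0.1, -0.6]
opening: 0.0249
t 34.775 p [0.4942 0.0233 0.1868] F [-0.37 -0.08 -0.64] op 0.0249 q [-0.1   0.26 -0.29  1.02 -0.    0.49] x [-0.83   0.558  0.001] z [-0.001 -0.001 -1.   ]
0 sh [-0.02  0.02  0.38] rot [-0.07 -0.03  0.  ]
```

```bash
python3 -m inch '[{"x":0,"y":0,"z":0.2,"wx":0,"wy":0,"wz":0,"hand":0},{"x":0,"y":0,"z":0.1,"wx":0,"wy":0,"wz":0,"hand":0},{"x":0,"y":0,"z":0.04,"wx":0,"wy":0,"wz":0,"hand":0},{"x":0,"y":0,"z":0,"wx":0,"wy":0,"wz":0,"hand":0},{"x":0,"y":0,"z":0,"wx":0,"wy":0,"wz":0,"hand":0}]'
python3 - <<'E'
from h import *
rep()
cv2.imwrite('pics/s27.png',ctrl.capture('scene')[:,:,::-1])
crop('pics/s27.png','pics/s27c.png',295,195,60,55,12)
E
```

```text
t: 35.4
tcp_pos: [0.4941, 0.0233, 0.1833]
eef_rot: [-0.916, -3.004, 0.002]
contact_force: [0.0, -0.0, -0.9]
opening: 0.0252
t 35.4 p [0.4941 0.0233 0.1833] F [ 0.01 -0.   -0.89] op 0.0252 q [-0.1   0.26 -0.3   1.01 -0.    0.49] x [-0.83   0.558  0.001] z [-0.001 -0.001 -1.   ]
```

View pics/s27c.png

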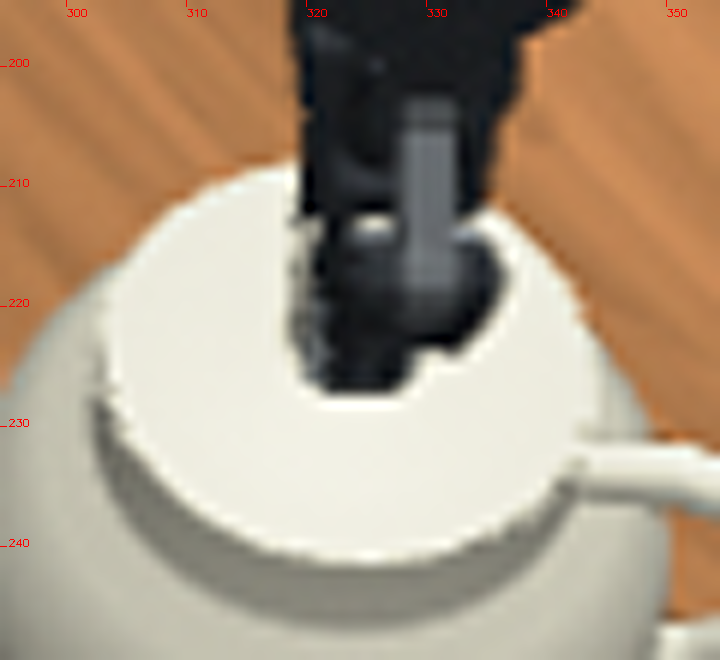

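```bash
python3 -m inch '[{"x":0,"y":0,"z":0.05,"wx":0,"wy":0,"wz":0,"hand":0},{"x":0,"y":0,"z":0.05,"wx":0,"wy":0,"wz":0,"hand":0},{"x":0,"y":0,"z":0,"wx":0,"wy":0,"wz":0,"hand":0},{"x":0,"y":0,"z":0,"wx":0,"wy":0,"wz":0,"hand":0},{"x":0,"y":0,"z":0,"wx":0,"wy":0,"wz":0,"hand":0}]'
python3 -c "
from h import *
rep()"
```

```text
t: 36.08
tcp_pos: [0.4941, 0.0233, 0.183]
eef_rot: [-0.916, -3.005, 0.002]
contact_force: [-3.4, -0.0, 7.4]
opening: 0.0252
t 36.075 p [0.4941 0.0233 0.183 ] F [-3.43 -0.04  7.41] op 0.0252 q [-0.1   0.26 -0.3   1.01 -0.    0.49] x [-0.83   0.558 -0.   ] z [-0.001 -0.001 -1.   ]
```

```bash
python3 -m inch '[{"x":0,"y":0,"z":-0.07,"wx":0,"wy":0,"wz":0,"hand":0},{"x":0,"y":0,"z":0,"wx":0,"wy":0,"wz":0,"hand":0},{"x":0,"y":0,"z":0,"wx":0,"wy":0,"wz":0,"hand":0.4},{"x":0,"y":0,"z":0,"wx":0,"wy":0,"wz":0,"hand":0.5},{"x":0,"y":0,"z":0,"wx":0,"wy":0,"wz":0,"hand":0.6}]'
python3 - <<'E'
from h import *
rep()
cv2.imwrite('pics/s28.png',ctrl.capture('scene')[:,:,::-1])
crop('pics/s28.png','pics/s28c.png',295,195,60,55,12)
E
```

```text
t: 36.7
tcp_pos: [0.4941, 0.0233, 0.183]
eef_rot: [-0.916, -3.004, 0.002]
contact_force: [-0.0, -0.3, 0.2]
opening: 0.0512
t 36.7 p [0.4941 0.0233 0.183 ] F [-0.04 -0.27  0.17] op 0.0512 q [-0.1   0.26 -0.3   1.01 -0.    0.49] x [-0.83   0.558  0.001] z [-0.001 -0.001 -1.   ]
```

View pics/s28c.png

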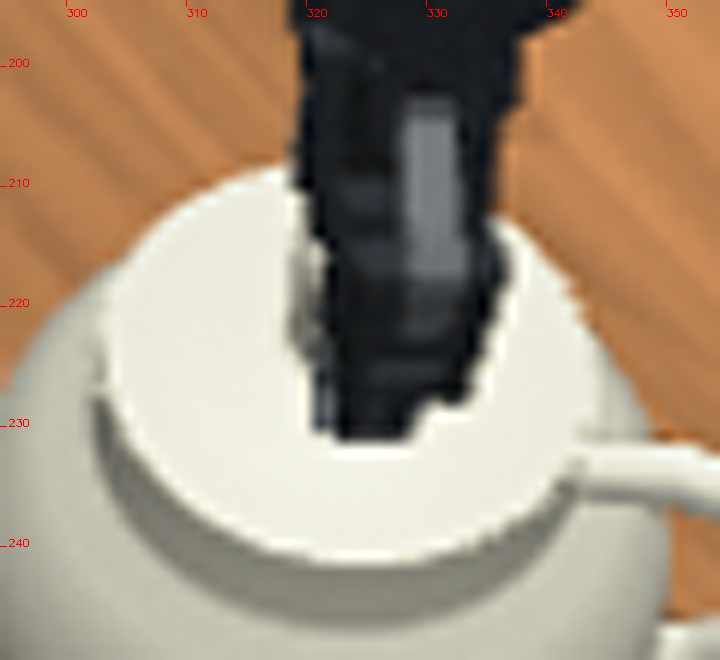

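Released. Retreat straight up, then swing aside for a clear view.

```bash
python3 -m inch '[{"x":0,"y":0,"z":-1,"wx":0,"wy":0,"wz":0,"hand":0.6},{"x":0,"y":0,"z":-4,"wx":0,"wy":0,"wz":0,"hand":0.6},{"x":0,"y":0,"z":-6,"wx":0,"wy":0,"wz":0,"hand":0.6},{"x":0,"y":0,"z":-6,"wx":0,"wy":0,"wz":0,"hand":0.6},{"x":2,"y":-3,"z":-2,"wx":0,"wy":0,"wz":0,"hand":0.6}]'; python3 -m inch '[{"x":4,"y":-3,"z":0,"wx":0,"wy":0,"wz":0,"hand":0.6},{"x":4,"y":-3,"z":0,"wx":0,"wy":0,"wz":0,"hand":0.6},{"x":4,"y":-3,"z":0,"wx":0,"wy":0,"wz":0,"hand":0.6},{"x":2,"y":-3,"z":0,"wx":0,"wy":0,"wz":0,"hand":0.6},{"x":0,"y":-3,"z":0,"wx":0,"wy":0,"wz":0,"hand":0.6}]'
python3 - <<'E'
from h import *
rep()
for n in("scene","top"): cv2.imwrite(f'pics/{n}30.png',ctrl.capture(n)[:,:,::-1])
crop('pics/scene30.png','pics/s30c.png',190,150,190,140,4)
crop('pics/scene30.png','pics/s30d.png',285,185,90,65,8)
crop('pics/top30.png','pics/t30c.png',190,190,90,80,7)
E
```

```text
t: 37.38
tcp_pos: [0.4629, 0.0097, 0.3769]
eef_rot: [0.913, 3.001, 0.0]
contact_force: [0.0, -0.5, -0.2]
opening: 0.0513
t: 38.0
tcp_pos: [0.2596, -0.0365, 0.3742]
eef_rot: [0.913, 3.005, -0.002]
contact_force: [0.4, -1.0, -0.7]
opening: 0.051
t 38.0 p [ 0.2596 -0.0365  0.3742] F [ 0.45 -0.98 -0.7 ] op 0.051 q [-0.42 -0.27 -0.33  1.51 -0.    0.17] x [-0.831  0.556 -0.002] z [ 0.001 -0.002 -1.   ]
```

View pics/scene30.png

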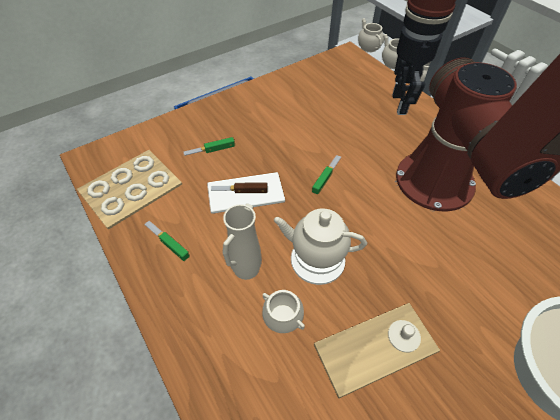

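View pics/s30d.png

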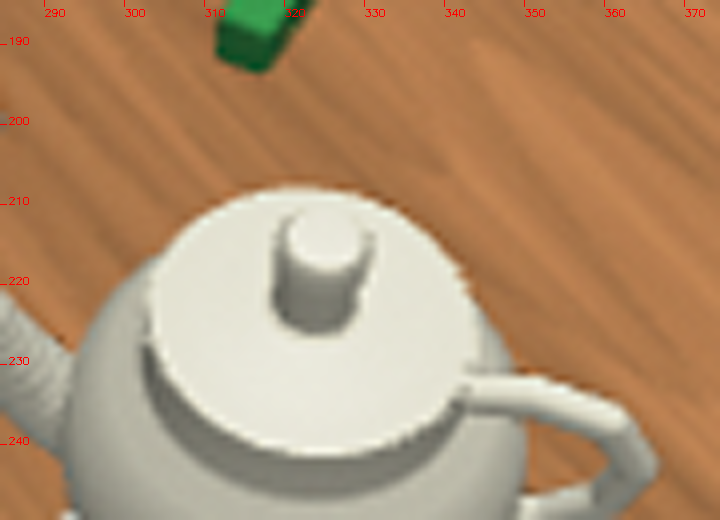

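View pics/t30c.png

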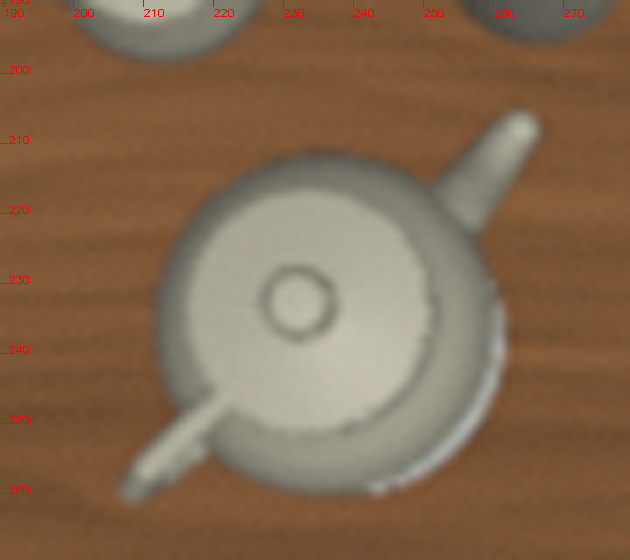

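Run:
```python
from h import *
print(proj("scene",[.4928,.0233,.218]),proj("top",[.4943,.0245,.218]))
a=cv2.imread('pics/top0.png').astype(int);b=cv2.imread('pics/top30.png').astype(int)
d=abs(a-b).max(2)
for nm,(x,y,w,h) in dict(ear=(205,240,15,25),spout=(252,200,18,25),small=(135,232,28,30),bowl=(195,165,36,30),coffee=(250,150,32,46)).items(): print(nm,d[y:y+h,x:x+w].max())
ctrl.sign_off()
```

```text
[325.2376833  213.69876191] [231.75444671 232.7785827 ]
ear 12
spout 6
small 8
bowl 7
coffee 9
the job is handed in; nothing more can be done
```

The job is done and handed in at about 38 s. The rim was traced, the knife is back flat on its bat, and the larger lid is seated on the teapot.

- **Knife pickup:** The first grasp closed on air. The fingertips stood about 6–9 mm behind the reported TCP, not 19 mm ahead of it. I measured this in both pictures, went lower, and the second grasp held.
- **Rim pass:** The blade started at the handle and went counter-clockwise about 375°, with contact lasting roughly 9.3 s at a 30° tilt. I estimate a light pressure of about 1–3 N. At first touch the tip sat close to the rim's inner edge, so I pulled it back 2.5 mm. The pictures from then on show its end on the ring. Contact between pictures is inferred from the force readings, which carry about 1 N of noise, and the tip height stayed within 0.4 mm.
- **Knife return:** It lies flat on the bat within about 1–2 mm of where I picked it up.
- **Lid:** The larger of the two lids went in with no contact on the way down. It briefly met the rim at about 8 N, and I backed off before releasing. Closing the fingers on the knob had also pressed the lid onto its board with about 6 N.
- **Final checks:** In the last pictures the lid's edge lies flush all round. The knob top is within 1 px of where a seated lid should put it, about 3 mm at most. Before and after views from above show no movement of the pot's handle or spout, the small lid, the sugar bowl or the coffee pot. No check failed at the end.

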